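Load paint mock-ups into the cam clamp for a swab-cleaning test

ROBOT

A 6-joint arm with a two-finger parallel gripper is mounted at the origin on a cart in front of the work surface, level with it; the furniture and walls round the work are solid. World frame = base frame: x ahead of the robot, y to its left, z up, the work surface at z = 0. Lengths are in m, angles in rad, forces in N, time in s.
With the tool pointing down it reaches from about 0.3 to 0.775 m from the base axis. Payload 14.6 kg.
Tool frame: the origin (TCP) lies on the centre line of the jaws, within the pads' length; the fingertips stand ctrl.tcp_to_tips ahead of it and the grasp point (between the pads) lies 2 mm behind it (ctrl.tcp_to_tips is the distance from the TCP to the fingertips, in m); z points along the fingers, y is the line along which they close (so a half turn about z gives the same grasp; the last joint's range is limited). The gripper opens to 94 mm and grips with 3 to 60 N. Pads are 16 mm wide; open, the fingers measure 119 mm over their backs; the gripper's body (75 mm by 177 mm) begins 78 mm behind the grasp point.
Start: joints at [1.255, 0.3, 1.521, -0, 1.321, -0.067], TCP at [0.135, 0.533, 0.222] pointing down, gripper open.
Joint ranges: [-3.03, 3.03], [-0.79, 2.21], [0.23, 2.52], [-1.04, 4.18], [0, 3.07], [-2.55, 2.55]. Speed limits (rad/s): [2.22, 2.22, 2.57, 3.14, 3.14, 3.14].

INTERFACE

Orientations are given as [roll, pitch, yaw] about the fixed x, y, z axes, in that order (R = Rz(yaw) Ry(pitch) Rx(roll)).
In Python, from station import telemetry, viewer, hand_in, ctrl gives the robot as it stands.
- The arm moves only by the tool step_arm, never from a script. Its argument "plan" is a list of rows, each an object of numbers: "dx", "dy", "dz": the shift along the tool's x, y, z scaled (see below); "rx", "ry", "rz": the turn, a rotation vector about the tool's x, y, z scaled (see below); "claw": the closure, from 0 (fully open) to 1 (shut). In form: [{"dx": .., "dy": .., "dz": .., "rx": .., "ry": .., "rz": .., "claw": ..}, ...]. A call has 1 to 10 rows; each row shifts and turns the commanded pose from where the row before left it, along the tool's axes as they then stand; what a row does not reach is not made up. The controller multiplies each number of a shift by 0.1 m and each number of a turn by 90 degrees. A row lasts 1/10 s, in which the tool goes at most 50 mm and 8.59 degrees, less where a joint would pass 70% of its speed; a pose out of reach is approached as far as the arm can. A call with a number of a shift or a turn outside -1 to 1 is refused whole. A call with a gripper value outside its range is refused whole. The fingers move at their own pace and stop on an object; "grip_force" is the grip in N (left out, the last holds). Time passes only in rows, so rows that do not move let the fingers close. It gives the time, the measured TCP pose, the force, the opening and the grip force at its end, in the units of the state.
- telemetry.get_obs(): the state, without advancing time (a new reading comes with each control period).
- viewer.camera(name): name is "scene" or "top" or "wrist"; returns a dict with "img" (384x512x3 uint8, red, green, blue), "z_map" (384x512 float32, m along the optical axis (not along the pixel's ray), 0 where there is no reading), "fx", "fy", "cx", "cy" (pixels), "R" (3x3) and "t" (3): a world point X has camera coordinates R X + t; the wrist camera has in their place "tool_from_camera" (4x4, takes a point from camera to tool coordinates, whose origin is the TCP and whose axes are the flange's). Camera axes: x right, y down, z forward; pixel columns grow to the right and rows downward; lengths in m; the calibration is good to about 2 mm. A picture is of the moment at which its call begins: read the wrist's pose just before it.
- hand_in(): hands the job in; it is judged then, once.
Trained networks look in a picture, given as the dict that the camera call returned (one of the last four; its "shot" number tells which), for a name from the list of things; names that differ only in an ending like _2 or _b are one class to them, and where a whole thing is asked for, a point or a joint stands for the part that bears it (a point fixed in the world has none). Each returns a list of dicts, best first, with "score" (0 to 1); they miss things now and then, are a little off and sometimes report something else, mostly with a low value. They report only what shows in the picture. A call takes as long as a camera call. They do not tell look-alikes from the thing itself.
- viewer.recognise(target, picture): "rect" ([left, top, right, bottom] in pixels, round what is visible of it).
The state is a dict: "time_s": time; "qpos": joint angles; "joint_vel": joint speeds; "tau": joint torques, N m; "ee_pos": TCP position; "eef_rot": TCP orientation; "force": force on the tool from outside, world axes, zero at the start; "moment": the same for the moment, N m; "grip_width": finger opening in m; "grip_force": force on a finger pad.
Only numpy, scipy, OpenCV 4.12 (cv2) and the standard library are available. Lean on these libraries where they do the work, as an engineer would, in place of code of your own. Each camera call takes 0.05 s, during which the arm holds its last target. There are 200 camera calls.

TASK

Prepare the next swab-cleaning test: swing the cam lever right back to release the clamp, put the tested ochre tile in the white tray, load every blue tile flat, paint side up and square between the jaws, then turn the cam until its high point bears on the sprung follower and all of them are held. The blue tiles lie touching their neighbours on the green mat: slide each one clear of the row along its length before you lift it, and leave the white tiles, which are still drying, where they lie.

Things in the scene. Friction and masses are not known exactly. Their poses are not given: they have to be found in the camera images.
- cam_clamp: Aluminium cam clamp, fixed; base 270 mm wide (y), from x = -88 to +100 mm; origin on its underside; x points from the cam side (nearest the robot) to the fence at the far side, z up. Tiles lie on the flat bed at z = 12 mm, long side along x, between the jaw and a row of white spring pads (faces at x = +68, yield up to 5 mm, top z = 20, y within +-123). Guide blocks at x -72, y +-117, to z 25 mm.
- bed_middle (a point): Point on the bed halfway between the spring pads and the drawn-back jaw (clamp frame x = +23.5, y = 0, z = 12 mm); axes as the clamp's. Four tiles fit side by side along y with 25 mm or more between them.
- clamp_jaw: Sprung jaw, a bar 256 mm long (y) up to z = 20 mm, with a boss 32 mm wide in its middle up to z = 26.5 mm. Its origin is the clamp's when drawn back; it moves along +x. Drawn back, its face is at x = -21 mm (opening 89 mm); 9 mm further on it pins 80 mm tiles on the pads and pushes them in 1 to 3 mm. Springs draw it back (3 to 5 N); at the cam's high point it presses with 5 to 14 N in all.
- cam_lever (a joint): Angle of the lever on the eccentric cam (rad), grows anticlockwise seen from above. 0: released, lever to the clamp's +y (left, white mark); 1.57: towards the robot (-x); 3.14: lever to -y (right, red mark), high point square on the spring follower: clamped. Stop at 3.49, past the high point. Below 0.5 the jaw is fully drawn back. Stays where left; 1 to 4 N at the handle turn it.
- lever_handle (a point): Middle of the lever's upright black handle: a round grip 18 mm in diameter and 40 mm high that spins freely on its pin; this point is 54.5 mm above the table and 70 mm from the pivot axis.
- cam_pivot (a point): Point on the cam's axis at the height of the handle's middle (clamp frame x = -62, y = 0, z = 54.5 mm).
- tested_tile: Ochre brown tile with three pale round cleaned spots, 80 x 34 x 10 mm (x, y, z), 30 g. Origin at the centre of its underside, z up. At the start it is clamped on the bed, long side along the clamp's x.
- blue_a: Wooden tile painted dark blue on top, 80 x 34 x 10 mm (x, y, z), 20 to 45 g. Origin at the centre of its underside, z up out of the painted face. Three or four blue tiles are present.
- blue_b: Another blue tile, the same.
- blue_c: Another blue tile, the same.
- blue_d: Another blue tile, the same.
- white_a: Tile with white ground only, same size as the blue ones, in the same row; stays where it lies.
- white_b: Another white tile, the same.
- drying_mat: Green cutting mat, fixed, 190 (x) by 230 mm (y), 3 mm thick; origin under its centre. At the start the blue and white tiles lie flat on it in one row along its y, in any order, sides touching (pitch 34.2 mm; absent tiles leave gaps), long sides along its x, centred at x = -45 mm (near half). The far half is free: a tile can be pushed out along +x by its near end.
- tested_tray: Shallow white tray with a blue rim, fixed: 150 (x) by 106 mm (y), walls 3 mm thick and 14 mm high; origin under its centre.
- tray_floor (a point): Centre of the tray's inner floor, 5 mm above the table; axes as the tray's.
Mind the look-alikes: they are no part of the job. What is shaped like the tested_tile but pink or turquoise is not meant.

How it is judged:
On the way, in this order (a step that is already met when the one before it is completed fails the run):
1. the cam is swung back and the jaw drawn back (within 2 mm of home) (x of clamp_jaw in the frame of cam_clamp below 0.002 m), for 0.2 s.
2. the tested tile lies in the tray and every blue tile on the bed between the pads and the open jaw (x of tested_tile in the frame of tray_floor between -0.06 and 0.06 m and y of tested_tile in the frame of tray_floor between -0.045 and 0.045 m and z of tested_tile in the frame of tray_floor between -0.004 and 0.006 m and angle between tested_tile's own z axis and vertical below 0.15 rad and x of blue_a in the frame of cam_clamp between 0.015 and 0.036 m and y of blue_a in the frame of cam_clamp between -0.11 and 0.11 m and z of blue_a in the frame of cam_clamp between 0.009 and 0.0155 m and angle between each of blue_a, blue_b, blue_c, blue_d's own z axis and vertical below 0.1 rad and angle between the x axis of each of blue_a, blue_b, blue_c, blue_d and the x axis of cam_clamp, either way round below 0.12 rad and x of blue_b in the frame of cam_clamp between 0.015 and 0.036 m and y of blue_b in the frame of cam_clamp between -0.11 and 0.11 m and z of blue_b in the frame of cam_clamp between 0.009 and 0.0155 m and x of blue_c in the frame of cam_clamp between 0.015 and 0.036 m and y of blue_c in the frame of cam_clamp between -0.11 and 0.11 m and z of blue_c in the frame of cam_clamp between 0.009 and 0.0155 m and x of blue_d in the frame of cam_clamp between 0.015 and 0.036 m and y of blue_d in the frame of cam_clamp between -0.11 and 0.11 m and z of blue_d in the frame of cam_clamp between 0.009 and 0.0155 m and x of clamp_jaw in the frame of cam_clamp below 0.006 m), for 0.2 s.
At the end, for the whole second after the job is handed in: Cam lever within 0.25 rad of its high point (3.14); every blue tile flat on the bed, paint up, squared to the jaws (0.12 rad), centre within 110 mm of the middle, pressed by the jaw (0.5 N or more); tested tile flat in the tray; white tiles within 20 mm of where they lay; all at rest (x of tested_tile in the frame of tray_floor between -0.06 and 0.06 m and y of tested_tile in the frame of tray_floor between -0.045 and 0.045 m and z of tested_tile in the frame of tray_floor between -0.004 and 0.006 m and angle between tested_tile's own z axis and vertical below 0.15 rad and x of blue_a in the frame of cam_clamp between 0.015 and 0.036 m and y of blue_a in the frame of cam_clamp between -0.11 and 0.11 m and z of blue_a in the frame of cam_clamp between 0.009 and 0.0155 m and angle between each of blue_a, blue_b, blue_c, blue_d's own z axis and vertical below 0.1 rad and angle between the x axis of each of blue_a, blue_b, blue_c, blue_d and the x axis of cam_clamp, either way round below 0.12 rad and x of blue_b in the frame of cam_clamp between 0.015 and 0.036 m and y of blue_b in the frame of cam_clamp between -0.11 and 0.11 m and z of blue_b in the frame of cam_clamp between 0.009 and 0.0155 m and x of blue_c in the frame of cam_clamp between 0.015 and 0.036 m and y of blue_c in the frame of cam_clamp between -0.11 and 0.11 m and z of blue_c in the frame of cam_clamp between 0.009 and 0.0155 m and x of blue_d in the frame of cam_clamp between 0.015 and 0.036 m and y of blue_d in the frame of cam_clamp between -0.11 and 0.11 m and z of blue_d in the frame of cam_clamp between 0.009 and 0.0155 m and contact force between clamp_jaw and blue_a above 0.5 N and contact force between clamp_jaw and blue_b above 0.5 N and contact force between clamp_jaw and blue_c above 0.5 N and contact force between clamp_jaw and blue_d above 0.5 N and value of joint cam_lever between 2.89 and 3.39 rad and distance of each of white_a, white_b from where it was at the start of the episode below 0.02 m and linear speed of each of blue_a, blue_b, blue_c, blue_d, tested_tile below 0.02 m/s); the robot touches nothing.
It fails at once if a blue tile lifted straight out of the row, slid less than 25 mm ((x of blue_a in the frame of drying_mat between -0.085 and -0.02 m and y of blue_a in the frame of drying_mat between -0.115 and 0.115 m and z of blue_a in the frame of drying_mat between 0.02 and 0.035 m) or (x of blue_b in the frame of drying_mat between -0.085 and -0.02 m and y of blue_b in the frame of drying_mat between -0.115 and 0.115 m and z of blue_b in the frame of drying_mat between 0.02 and 0.035 m) or (x of blue_c in the frame of drying_mat between -0.085 and -0.02 m and y of blue_c in the frame of drying_mat between -0.115 and 0.115 m and z of blue_c in the frame of drying_mat between 0.02 and 0.035 m) or (x of blue_d in the frame of drying_mat between -0.085 and -0.02 m and y of blue_d in the frame of drying_mat between -0.115 and 0.115 m and z of blue_d in the frame of drying_mat between 0.02 and 0.035 m)).
Of blue_a, blue_b, blue_c, blue_d only 3 to 4 are there at a start; the rules pass over those that are not, and their reading is None.
At some moment in a run one of tested_tile, blue_a, blue_b, blue_c, blue_d may be knocked a few centimetres aside while the robot is not near it.
Once in a run the grip may slacken for a moment while it holds something.
It also fails if it takes over 210 s, if anything falls off the work surface, if the arm or the gripper's body presses on something with over 40 N, if the wrist force passes 120 N, or if a joint passes its speed limit or range.

## Working session

There is one attempt and no reset: what is moved stays moved. The work goes in short steps, Python scripts to look and compute and a tool call to move; the robot and the scene stay as the last step left them, time stands still between calls to the robot, and variables do not carry over. Pictures are saved under pics/ and viewed, at most 14 in all, crops included, and the job is handed in when it is done.

Besides the shell and the picture viewer there is one more tool, called after "Request:" in YAML: its name, and indented under it one key for each argument. step_arm: Moves the arm, as the interface text tells. Shifts and turns lie within -1 to 1; 1 stands for 0.1 m of shift or 90 degrees of turn. Its arguments: {"type":"object","properties":{"plan":{"type":"array"},"grip_force":{"type":"number"}},"required":["plan"]}

```bash
mkdir -p pics; ls; cat > h.py <<'E'
import numpy as np, cv2
from station import telemetry, viewer, ctrl
from scipy.spatial.transform import Rotation as Ro
def save(c,name,box=None,s=1):
    im=c["img"][:,:,::-1]
    if box: im=im[box[1]:box[3],box[0]:box[2]]
    cv2.imwrite("pics/"+name,cv2.resize(im,None,fx=s,fy=s,interpolation=cv2.INTER_CUBIC))
def pose():
    o=telemetry.get_obs(); T=np.eye(4); T[:3,:3]=Ro.from_euler("xyz",o["eef_rot"]).as_matrix(); T[:3,3]=o["ee_pos"]; return T
def cloud(c,T=None):
    z=c["z_map"]; v,u=np.indices(z.shape)
    P=np.stack([(u-c["cx"])/c["fx"]*z,(v-c["cy"])/c["fy"]*z,z],-1)
    if "R" in c: return (P-c["t"])@np.array(c["R"])
    M=T@c["tool_from_camera"]; return P@M[:3,:3].T+M[:3,3]
E
python3 - <<'E'
from h import *
o=telemetry.get_obs();print(o, ctrl.tcp_to_tips)
print(pose().round(3))
for n in("top","scene"):
    c=viewer.camera(n);save(c,n+"0.png",s=1.5)
    np.save(n+"0.npy",cloud(c)); np.save(n+"img.npy",c["img"])
    print(n,c["fx"],c["cx"],c["cy"],np.array(c["R"]).round(3).tolist(),c["t"])
    for t in("cam_clamp","lever_handle","tested_tile","blue_a","white_a","drying_mat","tested_tray"):
        print(t,[(np.round(d["rect"]).tolist(),round(d["score"],2)) for d in viewer.recognise(t,c)])
E
```

```text
pics
{'time_s': 0.0, 'qpos': array([ 1.25537906e+00,  3.00461589e-01,  1.52159907e+00, -2.24004380e-05,
        1.32068818e+00, -6.66116072e-02]), 'joint_vel': array([ 4.45475541e-04, -7.21981511e-05,  9.04603421e-04, -7.48915865e-04,
       -1.07319303e-03,  3.84388495e-04]), 'tau': array([ 2.63911184e-03, -5.31801188e+01, -3.52747965e+01,  7.09198276e-02,
        2.42471328e-02, -9.14376483e-05]), 'ee_pos': array([0.13537284, 0.53282389, 0.22188393]), 'eef_rot': array([-3.14043759e+00, -5.53093443e-05,  2.89279252e+00]), 'force': array([ 0.50173213,  0.52276392, -0.71987744]), 'moment': array([-0.02331197,  0.01178447, -0.00510701]), 'grip_force': 0.0, 'grip_width': 0.09406769051495163} 0.017
[[-0.969  0.246 -0.     0.135]
 [ 0.246  0.969 -0.001  0.533]
 [ 0.    -0.001 -1.     0.222]
 [ 0.     0.     0.     1.   ]]
top 411.91836256375717 255.1563625051534 189.57195436195747 [[0.018, -0.999, 0.029], [-0.997, -0.02, -0.078], [0.079, -0.028, -0.997]] [-0.04182528  0.47611742  1.06583438]
cam_clamp [([93.0, 112.0, 206.0, 200.0], 0.9)]
lever_handle [([140.0, 175.0, 175.0, 184.0], 0.78),
[... 672 characters left out ...]
-0.635, -0.704]] [0.43699757 0.21147601 0.7512393 ]
cam_clamp [([191.0, 256.0, 220.0, 305.0], 0.69), ([100.0, 225.0, 248.0, 368.0], 0.62), ([272.0, 151.0, 295.0, 163.0], 0.27)]
lever_handle [([189.0, 255.0, 222.0, 304.0], 0.87)]
tested_tile [([247.0, 208.0, 278.0, 235.0], 0.95), ([270.0, 286.0, 295.0, 322.0], 0.87), ([157.0, 257.0, 193.0, 282.0], 0.77)]
blue_a [([276.0, 140.0, 306.0, 164.0], 0.72), ([272.0, 150.0, 298.0, 166.0], 0.69), ([266.0, 158.0, 295.0, 175.0], 0.61)]
white_a [([291.0, 129.0, 314.0, 141.0], 0.67), ([285.0, 136.0, 310.0, 146.0], 0.54)]
drying_mat [([236.0, 118.0, 322.0, 178.0], 0.61)]
tested_tray [([175.0, 168.0, 242.0, 212.0], 0.68), ([285.0, 134.0, 311.0, 152.0], 0.5)]
```

View pics/top0.png

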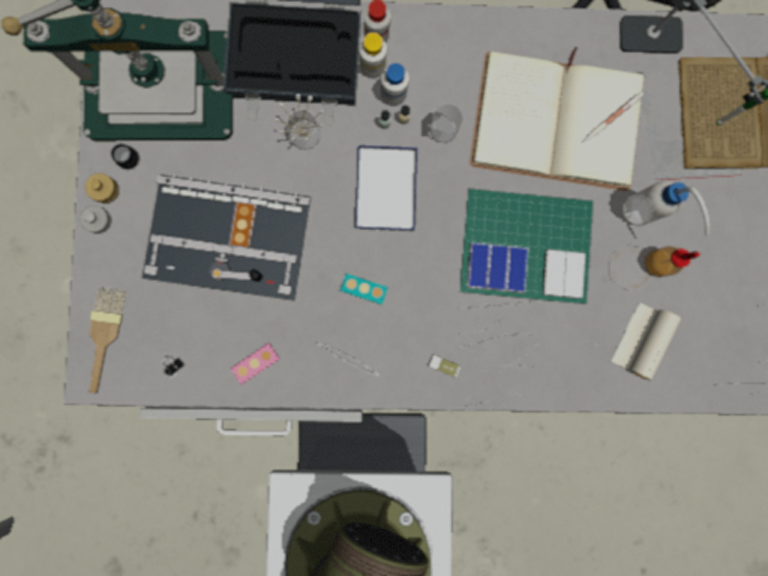

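View pics/scene0.png

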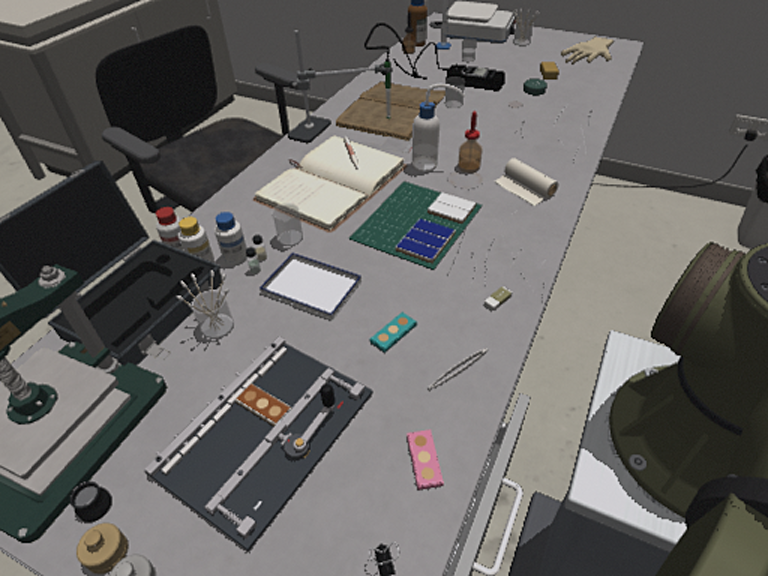

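Candidates: the ochre tile on the clamp bed is at (243,225) in the 1.5x top view. The look-alikes are turquoise (364,289) and pink (255,363). The three blue tiles are at (480–520,267), two white ones are at (565,273), and the lever handle is at (255,275), on the red side. I choose the ochre tile on the bed and will check it from close up.

```bash
cat > seg.py <<'E'
from h import *
def rects(img,P,lo,hi,zr,amin=40,amax=1e9,unit=0.001):
    hsv=cv2.cvtColor(img,cv2.COLOR_RGB2HSV); m=cv2.inRange(hsv,lo,hi)
    m[(P[...,2]<zr[0])|(P[...,2]>zr[1])]=0
    n,l,s,_=cv2.connectedComponentsWithStats(m); out=[]
    for i in range(1,n):
        if amin<s[i,4]<amax:
            p=P[l==i][:,:2]; r=cv2.minAreaRect((p*1000).astype(np.float32))
            (cx,cy),(w,h),a=r
            if w<h: a+=90
            a=(a+90)%180-90
            out.append((round(cx),round(cy),round(max(w,h)),round(min(w,h)),round(a,1),int(s[i,4]),round(float(np.median(P[l==i][:,2]))*0+1000*float(np.median(P[l==i][:,2])))))
    return out
BLUE=((112,120,40),(130,255,255)); GREEN=((70,80,30),(95,255,200)); OCH=((5,120,80),(22,255,255)); WHITE=((0,0,190),(180,40,255))
E
python3 - <<'E'
from seg import *
P=np.load("top0.npy");I=np.load("topimg.npy")
print("blue",rects(I,P,*BLUE,(0,.05)))
print("green",rects(I,P,*GREEN,(-.01,.02),500))
print("och",rects(I,P,*OCH,(0,.05),100))
print("white",rects(I,P,*WHITE,(-.01,.05),100))
print("dark",rects(I,P,(0,0,20),(180,255,85),(-.0,.03),800))
for u,v in((217,272),(255,275),(160,177),(311,193),(294,299),(143,283),(257,200)): print(u,v,P[round(v/1.5),round(u/1.5)].round(3), cv2.cvtColor(I,cv2.COLOR_RGB2HSV)[round(v/1.5),round(u/1.5)])
c=viewer.camera("wrist");save(c,"w0.png");print(c["tool_from_camera"].round(3).tolist(),c["fx"])
E
```

```text
blue [(516, -202, 71, 27, -3.8, 267, 13), (513, -237, 74, 26, -4.7, 262, 13), (510, -271, 74, 27, -4.8, 263, 13)]
green [(554, -292, 227, 187, 85.6, 3505, 3)]
och [(578, 217, 74, 29, -7.8, 244, 22), (523, -511, 44, 15, 11.8, 111, 32)]
white [(798, -277, 205, 135, -7.9, 3438, 14), (778, -426, 204, 121, -7.6, 2880, 19), (653, -34, 138, 93, -0.7, 1709, 3), (505, -356, 74, 63, -5.0, 569, 13), (397, -480, 115, 23, -26.6, 332, 3), (381, -515, 115, 19, -26.6, 262, 40), (59, 122, 171, 71, -1.8, 917, 1), (61, -70, 171, 169, -89.4, 1520, 1)]
dark [(952, -520, 116, 69, 89.3, 889, 13), (893, 132, 202, 109, 87.4, 1739, 13), (776, 316, 374, 95, -87.6, 1889, 23), (596, 305, 137, 88, 82.9, 1420, 12), (549, 246, 267, 168, 83.0, 2635, 12), (63, 35, 234, 110, -67.7, 1512, 14)]
217 272 [0.492 0.251 0.039] [ 21 130 187]
255 275 [0.484 0.181 0.075] [130  17  44]
160 177 [0.658 0.361 0.022] [ 10   5 161]
311 193 [ 0.64   0.1   -0.002] [ 23   7 148]
294 299 [0.449 0.123 0.012] [  0   0 107]
143 283 [ 0.471  0.392 -0.001] [ 10   5 146]
257 200 [0.622 0.193 0.02 ] [ 38   6 176]
[[-0.0, -0.969, -0.246, 0.071], [1.0, -0.001, 0.001, 0.0], [-0.001, -0.246, 0.969, -0.163], [0.0, 0.0, 0.0, 1.0]] 298.33929676996263
```

```bash
cat > go.py <<'E'
from h import *
import sys
def go(x,y,z,yaw):
    "remaining move to target, in tool units (shift/0.1m) in present tool axes, and rz units"
    T=pose(); d=T[:3,:3].T@(np.array([x,y,z])-T[:3,3])/0.1
    Rt=Ro.from_euler("xyz",[np.pi,0,np.radians(yaw)]).as_matrix()
    r=Ro.from_matrix(T[:3,:3].T@Rt).as_rotvec()/(np.pi/2)
    print("d",d.round(3),"r",r.round(3),"rows>=",np.ceil(max(np.linalg.norm(d)/.5,np.linalg.norm(r)*90/8.59)))
if __name__=="__main__": go(*map(float,sys.argv[1:5]))
E
python3 go.py 0.48 0.235 0.25 172.6
```

```text
d [-4.074 -2.04  -0.275] r [ 0.     0.    -0.076] rows>= 10.0
```

View pics/w0.png

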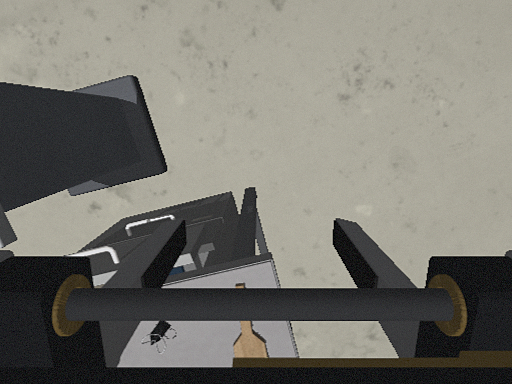

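The wrist view at the start shows the floor and the table edge, with fingertips at about (185,220) and (345,220). The gripper hides rows below 280, so the target should sit in the upper half.

Request:
step_arm:
  plan:
    - {"dx": -0.43, "dy": -0.2, "dz": -0.03, "rz": -0.02}
    - {"dx": -0.43, "dy": -0.2, "dz": -0.03, "rz": -0.02}
    - {"dx": -0.43, "dy": -0.2, "dz": -0.03, "rz": -0.02}
    - {"dx": -0.43, "dy": -0.2, "dz": -0.03, "rz": -0.016}
    - {"dx": -0.43, "dy": -0.2, "dz": -0.03}
    - {"dx": -0.43, "dy": -0.2, "dz": -0.03}
    - {"dx": -0.43, "dy": -0.2, "dz": -0.03}
    - {"dx": -0.43, "dy": -0.2, "dz": -0.03}
    - {"dx": -0.43, "dy": -0.2, "dz": -0.03}
    - {"dx": -0.43, "dy": -0.2}

```text
$.plan[0]: bad value
```

```bash
python3 - <<'E'
from seg import *
T=pose();print(T.round(3)[:3].tolist());c=viewer.camera("wrist");save(c,"w1.png",s=1.5);P=cloud(c,T);np.save("w1.npy",P)
print(telemetry.get_obs()["force"])
print("och",rects(c["img"],P,*OCH,(0,.05),100)); print("blue",rects(c["img"],P,*BLUE,(0,.05)))
E
```

```text
[[-0.969, 0.246, 0.0, 0.135], [0.246, 0.969, 0.0, 0.533], [-0.0, 0.0, -1.0, 0.222]]
[-0.02622203  0.67645931  0.43502557]
och []
blue []
```

View pics/w1.png

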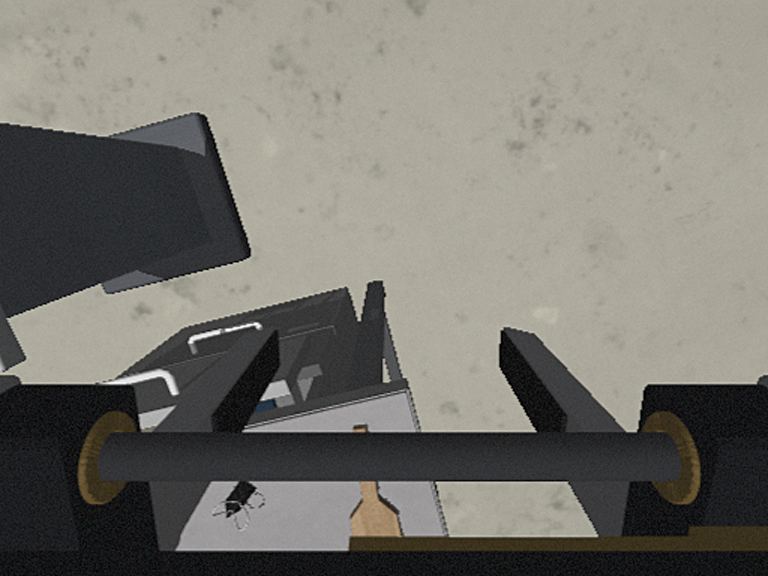

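The call was refused because every row needs all its keys, so the picture is unchanged (floor and table edge).

Request:
step_arm:
  plan:
    - {"dx": -0.43, "dy": -0.2, "dz": -0.03, "rx": 0, "ry": 0, "rz": -0.02, "claw": 0}
    - {"dx": -0.43, "dy": -0.2, "dz": -0.03, "rx": 0, "ry": 0, "rz": -0.02, "claw": 0}
    - {"dx": -0.43, "dy": -0.2, "dz": -0.03, "rx": 0, "ry": 0, "rz": -0.02, "claw": 0}
    - {"dx": -0.43, "dy": -0.2, "dz": -0.03, "rx": 0, "ry": 0, "rz": -0.016, "claw": 0}
    - {"dx": -0.43, "dy": -0.2, "dz": -0.03, "rx": 0, "ry": 0, "rz": 0, "claw": 0}
    - {"dx": -0.43, "dy": -0.2, "dz": -0.03, "rx": 0, "ry": 0, "rz": 0, "claw": 0}
    - {"dx": -0.43, "dy": -0.2, "dz": -0.03, "rx": 0, "ry": 0, "rz": 0, "claw": 0}
    - {"dx": -0.43, "dy": -0.2, "dz": -0.03, "rx": 0, "ry": 0, "rz": 0, "claw": 0}
    - {"dx": -0.43, "dy": -0.2, "dz": -0.03, "rx": 0, "ry": 0, "rz": 0, "claw": 0}
    - {"dx": 0, "dy": 0, "dz": 0, "rx": 0, "ry": 0, "rz": 0, "claw": 0}

```text
time_s: 1.9
ee_pos: [0.4916, 0.2903, 0.2493]
eef_rot: [-3.141, 0.001, 3.008]
force: [-0.8, 1.1, -0.2]
grip_width: 0.0938
grip_force: 0.0
```

```bash
python3 - <<'E'
from seg import *
T=pose();print(T.round(3)[:3].tolist());c=viewer.camera("wrist");save(c,"w2.png",s=1.5);P=cloud(c,T);np.save("w2.npy",P);np.save("w2img.npy",c["img"])
print(telemetry.get_obs()["force"])
print("och",rects(c["img"],P,*OCH,(0,.05),100))
E
```

```text
[[-0.991, 0.134, 0.001, 0.492], [0.134, 0.991, -0.0, 0.29], [-0.001, -0.0, -1.0, 0.249]]
[-0.32301436 -0.52900561 -0.10650382]
och [(581, 217, 76, 30, -6.9, 826, 22)]
```

View pics/w2.png

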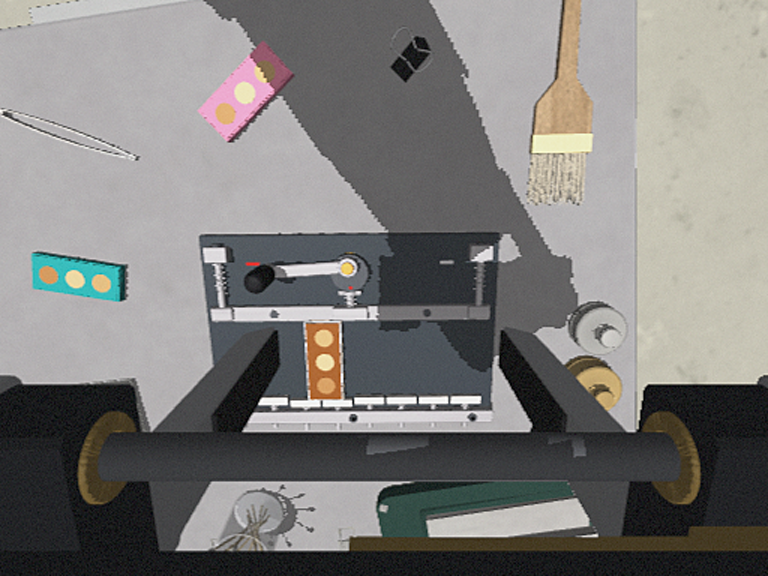

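The wrist view shows the ochre tile with three pale spots at (325,360), the handle top at (262,278), the pivot at (347,268), the jaw line at y≈313 px and the pads at about 401 px. This confirms the choice. The pink and turquoise tiles lie outside.

```bash
python3 - <<'E'
import numpy as np
P=np.load("w2.npy")
def g(u,v): 
    u=round(u/1.5);v=round(v/1.5); return np.median(P[v-1:v+2,u-1:u+2].reshape(-1,3),0).round(4)
for n,u,v in(("pivot",347,268),("htop",256,282),("htop2",262,278),("hbase",275,270),("cornNL",203,238),("cornNR",496,237),("gR",490,252),("gL",215,252),("jawL",215,314),("jawR",487,313),("boss",352,312),("padL",265,402),("padR",465,400),("fenceholeL",352,418),("fenceholeR",472,416),("redmark",250,264),("whitemark",446,262)): print(n,g(u,v))
# handle points: z>0.06 near
m=(P[...,2]>.06)&(P[...,2]<.085)&(P[...,0]>.44)&(P[...,0]<.52)&(P[...,1]>.13)&(P[...,1]<.23)
q=P[m];print(len(q),q.mean(0).round(4),q.min(0).round(4),q.max(0).round(4))
b=(abs(P[...,2]-.012)<.004)&(P[...,0]>.42)&(P[...,0]<.7)&(P[...,1]>.05)&(P[...,1]<.45)
import cv2
print(cv2.minAreaRect((P[b][:,:2]*1000).astype(np.float32)))
E
```

```text
pivot [0.4924 0.2549 0.0388]
htop [0.4868 0.1885 0.0755]
htop2 [0.4848 0.1924 0.0702]
hbase [0.4865 0.1925 0.0334]
cornNL [0.4533 0.1276 0.0118]
cornNR [0.4873 0.3893 0.0118]
gR [0.4986 0.3798 0.0253]
gL [0.4651 0.141  0.0249]
jawL [0.5206 0.1277 0.0237]
jawR [0.555  0.3734 0.0233]
boss [0.5351 0.2525 0.0272]
padL [0.6154 0.1543 0.0204]
padR [0.6395 0.3454 0.0202]
fenceholeL [0.6416 0.2357 0.025 ]
fenceholeR [0.6536 0.3505 0.0248]
redmark [0.4817 0.1661 0.0126]
whitemark [0.5041 0.3415 0.0128]
218 [0.4861 0.1866 0.072 ] [0.4784 0.177  0.0601] [0.4964 0.1936 0.0765]
((553.850830078125, 279.046875), (341.043212890625, 267.86505126953125), 89.9104995727539)
```

Request:
step_arm:
  plan:
    - {"dx": -0.024, "dy": -0.35, "dz": 0, "rx": 0, "ry": 0, "rz": 0, "claw": 0.5}
    - {"dx": -0.025, "dy": -0.35, "dz": 0, "rx": 0, "ry": 0, "rz": 0, "claw": 0.5}
    - {"dx": -0.025, "dy": -0.34, "dz": 0.2, "rx": 0, "ry": 0, "rz": 0, "claw": 0.5}
    - {"dx": 0, "dy": 0, "dz": 0.4, "rx": 0, "ry": 0, "rz": 0, "claw": 0.5}
    - {"dx": 0, "dy": 0, "dz": 0.4, "rx": 0, "ry": 0, "rz": 0, "claw": 0.5}
    - {"dx": 0, "dy": 0, "dz": 0.4, "rx": 0, "ry": 0, "rz": 0, "claw": 0.5}
    - {"dx": 0, "dy": 0, "dz": 0.3, "rx": 0, "ry": 0, "rz": 0, "claw": 0.5}
    - {"dx": 0, "dy": 0, "dz": 0.19, "rx": 0, "ry": 0, "rz": 0, "claw": 0.5}
    - {"dx": 0, "dy": 0, "dz": 0, "rx": 0, "ry": 0, "rz": 0, "claw": 0.5}
    - {"dx": 0, "dy": 0, "dz": 0, "rx": 0, "ry": 0, "rz": 0, "claw": 0.5}
  grip_force: 12

```text
time_s: 2.95
ee_pos: [0.4819, 0.19, 0.0612]
eef_rot: [3.141, 0.0, 3.013]
force: [0.5, 0.5, 0.1]
grip_width: 0.0473
grip_force: 0.0
```

Request:
step_arm:
  plan:
    - {"dx": 0, "dy": 0, "dz": 0, "rx": 0, "ry": 0, "rz": 0, "claw": 0.9}
    - {"dx": 0, "dy": 0, "dz": 0, "rx": 0, "ry": 0, "rz": 0, "claw": 0.9}
    - {"dx": 0, "dy": 0, "dz": 0, "rx": 0, "ry": 0, "rz": 0, "claw": 0.9}
    - {"dx": 0, "dy": 0, "dz": 0, "rx": 0, "ry": 0, "rz": 0, "claw": 0.9}
    - {"dx": 0, "dy": 0, "dz": 0, "rx": 0, "ry": 0, "rz": 0, "claw": 0.9}

```text
time_s: 3.45
ee_pos: [0.4822, 0.187, 0.0613]
eef_rot: [-3.137, 0.0, 3.012]
force: [-4.5, -23.4, 12.6]
grip_width: 0.0207
grip_force: 12.0
```

Request:
step_arm:
  plan:
    - {"dx": 0, "dy": -0.04, "dz": 0, "rx": 0, "ry": 0, "rz": 0, "claw": 0.9}
    - {"dx": 0.108, "dy": 0.009, "dz": 0, "rx": 0, "ry": 0, "rz": 0, "claw": 0.9}
    - {"dx": 0.108, "dy": 0.025, "dz": 0, "rx": 0, "ry": 0, "rz": 0, "claw": 0.9}
    - {"dx": 0.102, "dy": 0.042, "dz": 0, "rx": 0, "ry": 0, "rz": 0, "claw": 0.9}
    - {"dx": 0.093, "dy": 0.058, "dz": 0, "rx": 0, "ry": 0, "rz": 0, "claw": 0.9}
    - {"dx": 0.155, "dy": 0.155, "dz": 0, "rx": 0, "ry": 0, "rz": 0, "claw": 0.9}
    - {"dx": 0.1, "dy": 0.195, "dz": 0, "rx": 0, "ry": 0, "rz": 0, "claw": 0.9}
    - {"dx": 0.034, "dy": 0.216, "dz": 0, "rx": 0, "ry": 0, "rz": 0, "claw": 0.9}
    - {"dx": 0, "dy": 0, "dz": 0, "rx": 0, "ry": 0, "rz": 0, "claw": 0.9}

```text
time_s: 4.35
ee_pos: [0.4204, 0.2656, 0.0609]
eef_rot: [3.141, -0.0, 3.014]
force: [-8.5, 4.4, 10.5]
grip_width: 0.0175
grip_force: 12.0
```

Request:
step_arm:
  plan:
    - {"dx": -0.024, "dy": 0.216, "dz": 0, "rx": 0, "ry": 0, "rz": 0, "claw": 0.9}
    - {"dx": -0.1, "dy": 0.195, "dz": 0, "rx": 0, "ry": 0, "rz": 0, "claw": 0.9}
    - {"dx": -0.155, "dy": 0.155, "dz": 0, "rx": 0, "ry": 0, "rz": 0, "claw": 0.9}
    - {"dx": -0.093, "dy": 0.058, "dz": 0, "rx": 0, "ry": 0, "rz": 0, "claw": 0.9}
    - {"dx": -0.102, "dy": 0.042, "dz": 0, "rx": 0, "ry": 0, "rz": 0, "claw": 0.9}
    - {"dx": -0.108, "dy": 0.025, "dz": 0, "rx": 0, "ry": 0, "rz": 0, "claw": 0.9}
    - {"dx": -0.055, "dy": 0.006, "dz": 0, "rx": 0, "ry": 0, "rz": 0, "claw": 0.9}
    - {"dx": 0, "dy": 0, "dz": 0, "rx": 0, "ry": 0, "rz": 0, "claw": 0.9}
    - {"dx": 0, "dy": 0, "dz": 0, "rx": 0, "ry": 0, "rz": 0, "claw": 0.9}

```text
time_s: 5.25
ee_pos: [0.4937, 0.3244, 0.0609]
eef_rot: [3.141, 0.001, 3.012]
force: [1.2, 1.1, 4.2]
grip_width: 0.0177
grip_force: 12.0
```

Request:
step_arm:
  plan:
    - {"dx": 0, "dy": 0, "dz": 0, "rx": 0, "ry": 0, "rz": 0, "claw": 0.55}
    - {"dx": 0, "dy": 0, "dz": 0, "rx": 0, "ry": 0, "rz": 0, "claw": 0.55}
    - {"dx": 0, "dy": 0, "dz": -0.2, "rx": 0, "ry": 0, "rz": 0, "claw": 0.5}
    - {"dx": 0, "dy": 0, "dz": -0.35, "rx": 0, "ry": 0, "rz": 0, "claw": 0.2}
    - {"dx": 0, "dy": 0, "dz": -0.4, "rx": 0, "ry": 0, "rz": 0, "claw": 0}
    - {"dx": 0, "dy": 0, "dz": -0.4, "rx": 0, "ry": 0, "rz": 0, "claw": 0}
    - {"dx": 0, "dy": -0.4, "dz": -0.4, "rx": 0, "ry": 0, "rz": 0, "claw": 0}
    - {"dx": 0, "dy": -0.2, "dz": 0, "rx": 0, "ry": 0, "rz": 0, "claw": 0}
    - {"dx": 0, "dy": 0, "dz": 0, "rx": 0, "ry": 0, "rz": 0, "claw": 0}

```text
time_s: 6.15
ee_pos: [0.4861, 0.2682, 0.2317]
eef_rot: [3.141, 0.001, 3.011]
force: [-0.2, 0.1, 0.2]
grip_width: 0.0861
grip_force: 0.0
```

```bash
python3 - <<'E'
from seg import *
T=pose();print(T.round(3)[:3].tolist());c=viewer.camera("wrist");save(c,"w3.png",s=1.5);P=cloud(c,T);np.save("w3.npy",P)
print("och",rects(c["img"],P,*OCH,(0,.05),100))
from go import go
E
```

```text
[[-0.991, 0.131, 0.001, 0.486], [0.131, 0.991, 0.0, 0.268], [-0.001, 0.0, -1.0, 0.232]]
och [(467, -21, 16, 14, 87.1, 103, 10), (578, 218, 76, 30, -6.9, 902, 22)]
```

View pics/w3.png

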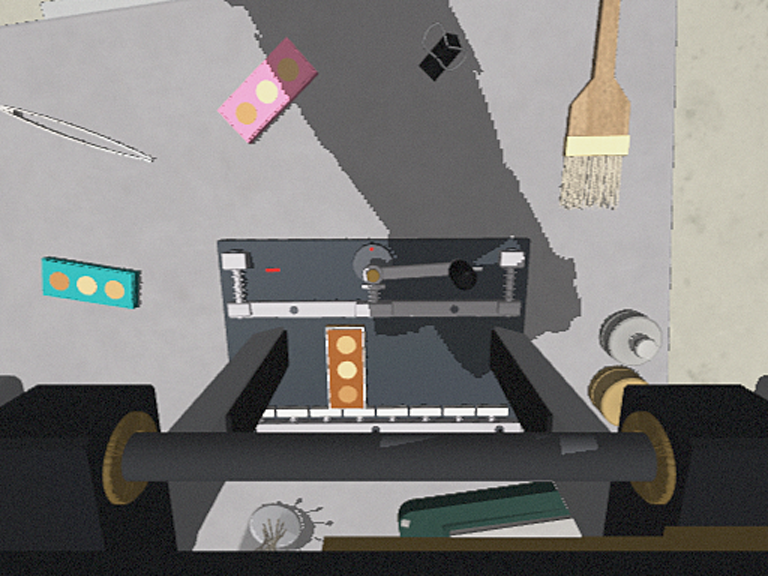

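The jaw is drawn back to row 310 px, the lever sits on the left (handle at (462,272)), and the ochre tile is free at (346,368). Next I pick it up.

Request:
step_arm:
  plan:
    - {"dx": -0.4, "dy": -0.15, "dz": 0, "rx": 0, "ry": 0, "rz": 0, "claw": 0.35}
    - {"dx": -0.4, "dy": -0.15, "dz": 0.1, "rx": 0, "ry": 0, "rz": 0, "claw": 0.35}
    - {"dx": -0.2, "dy": -0.077, "dz": 0.35, "rx": 0, "ry": 0, "rz": 0, "claw": 0.35}
    - {"dx": 0, "dy": 0, "dz": 0.45, "rx": 0, "ry": 0, "rz": 0, "claw": 0.35}
    - {"dx": 0, "dy": 0, "dz": 0.45, "rx": 0, "ry": 0, "rz": 0, "claw": 0.35}
    - {"dx": 0, "dy": 0, "dz": 0.35, "rx": 0, "ry": 0, "rz": 0, "claw": 0.35}
    - {"dx": 0, "dy": 0, "dz": 0.2, "rx": 0, "ry": 0, "rz": 0, "claw": 0.35}
    - {"dx": 0, "dy": 0, "dz": 0.1, "rx": 0, "ry": 0, "rz": 0, "claw": 0.35}
    - {"dx": 0, "dy": 0, "dz": 0, "rx": 0, "ry": 0, "rz": 0, "claw": 0.35}
  grip_force: 15

```text
time_s: 7.1
ee_pos: [0.5799, 0.2201, 0.0301]
eef_rot: [-3.141, -0.002, 3.013]
force: [-0.1, 0.6, -0.1]
grip_width: 0.0611
grip_force: 0.0
```

Request:
step_arm:
  plan:
    - {"dx": 0, "dy": 0, "dz": 0, "rx": 0, "ry": 0, "rz": 0, "claw": 0.8}
    - {"dx": 0, "dy": 0, "dz": 0, "rx": 0, "ry": 0, "rz": 0, "claw": 0.8}
    - {"dx": 0, "dy": 0, "dz": 0, "rx": 0, "ry": 0, "rz": 0, "claw": 0.8}
    - {"dx": 0, "dy": 0, "dz": 0, "rx": 0, "ry": 0, "rz": 0, "claw": 0.8}

```text
time_s: 7.5
ee_pos: [0.5804, 0.2196, 0.0308]
eef_rot: [-3.142, -0.0, 3.012]
force: [-0.7, 0.9, -0.6]
grip_width: 0.034
grip_force: 15.0
```

Request:
step_arm:
  plan:
    - {"dx": 0, "dy": 0, "dz": -0.3, "rx": 0, "ry": 0, "rz": 0, "claw": 0.8}
    - {"dx": 0, "dy": 0, "dz": -0.4, "rx": 0, "ry": 0, "rz": 0, "claw": 0.8}
    - {"dx": -0.15, "dy": -0.35, "dz": -0.1, "rx": 0, "ry": 0, "rz": 0, "claw": 0.8}
    - {"dx": -0.18, "dy": -0.42, "dz": 0, "rx": 0, "ry": 0, "rz": 0, "claw": 0.8}
    - {"dx": -0.18, "dy": -0.42, "dz": 0, "rx": 0, "ry": 0, "rz": 0, "claw": 0.8}
    - {"dx": -0.18, "dy": -0.42, "dz": 0, "rx": 0, "ry": 0, "rz": 0, "claw": 0.8}
    - {"dx": -0.18, "dy": -0.42, "dz": 0, "rx": 0, "ry": 0, "rz": 0, "claw": 0.8}
    - {"dx": -0.18, "dy": -0.39, "dz": 0, "rx": 0, "ry": 0, "rz": 0, "claw": 0.8}
    - {"dx": 0, "dy": 0, "dz": 0, "rx": 0, "ry": 0, "rz": 0, "claw": 0.8}
    - {"dx": 0, "dy": 0, "dz": 0, "rx": 0, "ry": 0, "rz": 0, "claw": 0.8}

```text
time_s: 8.5
ee_pos: [0.6533, -0.0347, 0.1105]
eef_rot: [3.141, -0.0, 3.011]
force: [-0.2, 0.2, -0.9]
grip_width: 0.0337
grip_force: 15.0
```

Request:
step_arm:
  plan:
    - {"dx": 0, "dy": 0, "dz": 0.35, "rx": 0, "ry": 0, "rz": 0, "claw": 0.8}
    - {"dx": 0, "dy": 0, "dz": 0.3, "rx": 0, "ry": 0, "rz": 0, "claw": 0.8}
    - {"dx": 0, "dy": 0, "dz": 0.15, "rx": 0, "ry": 0, "rz": 0, "claw": 0.8}
    - {"dx": 0, "dy": 0, "dz": 0.05, "rx": 0, "ry": 0, "rz": 0, "claw": 0.8}
    - {"dx": 0, "dy": 0, "dz": 0, "rx": 0, "ry": 0, "rz": 0, "claw": 0.8}
    - {"dx": 0, "dy": 0, "dz": 0, "rx": 0, "ry": 0, "rz": 0, "claw": 0.5}
    - {"dx": 0, "dy": 0, "dz": 0, "rx": 0, "ry": 0, "rz": 0, "claw": 0.5}
    - {"dx": 0, "dy": 0, "dz": -0.3, "rx": 0, "ry": 0, "rz": 0, "claw": 0.5}
    - {"dx": 0, "dy": 0, "dz": -0.4, "rx": 0, "ry": 0, "rz": 0, "claw": 0.5}
    - {"dx": 0, "dy": 0, "dz": -0.4, "rx": 0, "ry": 0, "rz": 0, "claw": 0.5}

```text
time_s: 9.5
ee_pos: [0.6533, -0.0341, 0.138]
eef_rot: [3.142, 0.001, 3.012]
force: [-0.2, -0.3, 0.3]
grip_width: 0.0471
grip_force: 0.0
```

```bash
python3 go.py 0.51 -0.28 0.21 175.4
```

```text
d [ 1.103 -2.624 -0.721] r [-0.     0.    -0.031] rows>= 6.0
```

Request:
step_arm:
  plan:
    - {"dx": 0.0, "dy": -0.1, "dz": -0.3, "rx": 0, "ry": 0, "rz": -0.015, "claw": 0.2}
    - {"dx": 0.15, "dy": -0.4, "dz": -0.1, "rx": 0, "ry": 0, "rz": -0.016, "claw": 0}
    - {"dx": 0.19, "dy": -0.43, "dz": -0.07, "rx": 0, "ry": 0, "rz": 0, "claw": 0}
    - {"dx": 0.19, "dy": -0.43, "dz": -0.07, "rx": 0, "ry": 0, "rz": 0, "claw": 0}
    - {"dx": 0.19, "dy": -0.43, "dz": -0.07, "rx": 0, "ry": 0, "rz": 0, "claw": 0}
    - {"dx": 0.19, "dy": -0.43, "dz": -0.06, "rx": 0, "ry": 0, "rz": 0, "claw": 0}
    - {"dx": 0.19, "dy": -0.4, "dz": 0, "rx": 0, "ry": 0, "rz": 0, "claw": 0}
    - {"dx": 0, "dy": 0, "dz": 0, "rx": 0, "ry": 0, "rz": 0, "claw": 0}
    - {"dx": 0, "dy": 0, "dz": 0, "rx": 0, "ry": 0, "rz": 0, "claw": 0}

```text
time_s: 10.4
ee_pos: [0.5209, -0.2864, 0.2037]
eef_rot: [-3.141, 0.001, 3.059]
force: [0.3, -0.0, 0.6]
grip_width: 0.0938
grip_force: 0.0
```

```bash
python3 - <<'E'
from seg import *
T=pose();print(T.round(3)[:3].tolist());c=viewer.camera("wrist");save(c,"w4.png",s=1.5);P=cloud(c,T)
print("blue",rects(c["img"],P,*BLUE,(0,.05)));print("white",rects(c["img"],P,*WHITE,(.005,.03),200));print("green",rects(c["img"],P,*GREEN,(-.01,.02),1000))
c=viewer.camera("top");P=cloud(c)
print("och",rects(c["img"],P,*OCH,(-.01,.05),100))
E
```

```text
[[-0.997, 0.082, 0.001, 0.521], [0.082, 0.997, -0.001, -0.286], [-0.001, -0.0, -1.0, 0.204]]
blue [(513, -270, 76, 30, -4.7, 1523, 13), (515, -236, 75, 30, -4.2, 1537, 13), (518, -202, 76, 30, -4.3, 1549, 14), (604, 9, 80, 38, 33.2, 175, 16), (601, -76, 87, 44, -38.9, 160, 16)]
white [(396, -487, 117, 11, -27.0, 456, 6), (507, -356, 78, 68, -4.7, 3587, 13), (745, -415, 138, 85, 79.7, 4358, 19), (751, -269, 142, 66, 89.0, 3483, 14)]
green [(469, -7, 65, 36, 73.0, 1131, 11), (557, -290, 230, 190, 85.6, 14580, 3)]
och [(648, -32, 74, 27, -7.2, 200, 13)]
```

View pics/w4.png

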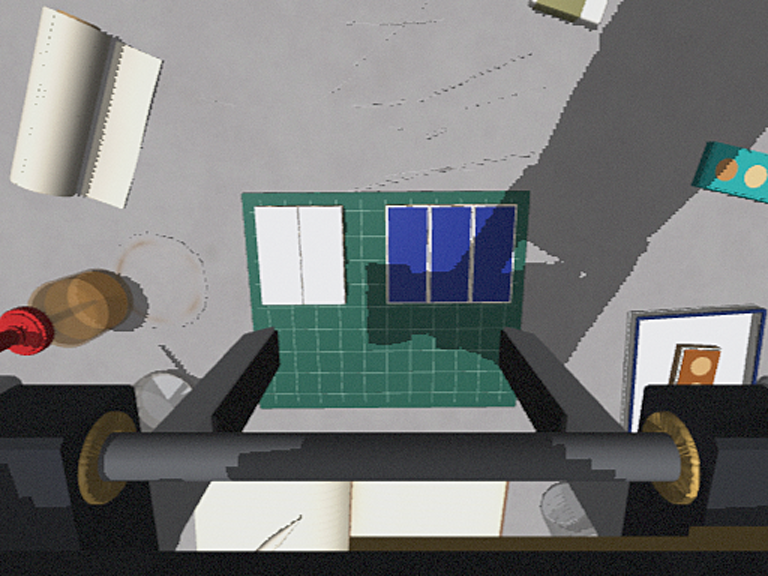

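Three blue tiles are at (407,254), (451,254) and (494,254) px, the two white ones are at (280–322,254), and the ochre tile is flat in the tray at (695,365). Next I push the tile nearest the tray out along +x, using closed fingers.

Request:
step_arm:
  plan:
    - {"dx": 0.22, "dy": 0.28, "dz": 0, "rx": 0, "ry": 0, "rz": 0, "claw": 1}
    - {"dx": 0.22, "dy": 0.28, "dz": 0, "rx": 0, "ry": 0, "rz": 0, "claw": 1}
    - {"dx": 0.22, "dy": 0.27, "dz": 0, "rx": 0, "ry": 0, "rz": 0, "claw": 1}
    - {"dx": 0, "dy": 0, "dz": 0.4, "rx": 0, "ry": 0, "rz": 0, "claw": 1}
    - {"dx": 0, "dy": 0, "dz": 0.4, "rx": 0, "ry": 0, "rz": 0, "claw": 1}
    - {"dx": 0, "dy": 0, "dz": 0.4, "rx": 0, "ry": 0, "rz": 0, "claw": 1}
    - {"dx": 0, "dy": 0, "dz": 0.3, "rx": 0, "ry": 0, "rz": 0, "claw": 1}
    - {"dx": 0, "dy": 0, "dz": 0.2, "rx": 0, "ry": 0, "rz": 0, "claw": 1}
    - {"dx": 0, "dy": 0, "dz": 0.1, "rx": 0, "ry": 0, "rz": 0, "claw": 1}
    - {"dx": 0, "dy": 0, "dz": 0, "rx": 0, "ry": 0, "rz": 0, "claw": 1}

```text
time_s: 11.5
ee_pos: [0.462, -0.1968, 0.0221]
eef_rot: [3.141, -0.001, 3.062]
force: [-0.9, -0.5, 0.5]
grip_width: 0.0175
grip_force: 0.0
```

Request:
step_arm:
  plan:
    - {"dx": 0, "dy": 0, "dz": 0, "rx": 0, "ry": 0, "rz": 0, "claw": 1}
    - {"dx": -0.1, "dy": 0, "dz": 0, "rx": 0, "ry": 0, "rz": 0, "claw": 1}
    - {"dx": -0.1, "dy": 0, "dz": 0, "rx": 0, "ry": 0, "rz": 0, "claw": 1}
    - {"dx": -0.12, "dy": 0, "dz": 0, "rx": 0, "ry": 0, "rz": 0, "claw": 1}
    - {"dx": -0.12, "dy": 0, "dz": 0, "rx": 0, "ry": 0, "rz": 0, "claw": 1}
    - {"dx": -0.12, "dy": 0, "dz": 0, "rx": 0, "ry": 0, "rz": 0, "claw": 1}
    - {"dx": -0.12, "dy": 0, "dz": 0, "rx": 0, "ry": 0, "rz": 0, "claw": 1}
    - {"dx": -0.12, "dy": 0, "dz": 0, "rx": 0, "ry": 0, "rz": 0, "claw": 1}
    - {"dx": -0.1, "dy": 0, "dz": 0, "rx": 0, "ry": 0, "rz": 0, "claw": 1}
    - {"dx": 0, "dy": 0, "dz": 0, "rx": 0, "ry": 0, "rz": 0, "claw": 1}

```text
time_s: 12.5
ee_pos: [0.5531, -0.2051, 0.0231]
eef_rot: [-3.141, 0.001, 3.061]
force: [-0.2, 1.0, 0.4]
grip_width: 0.0004
grip_force: 0.0
```

Request:
step_arm:
  plan:
    - {"dx": 0.2, "dy": 0, "dz": 0, "rx": 0, "ry": 0, "rz": 0, "claw": 1}
    - {"dx": 0, "dy": 0, "dz": -0.4, "rx": 0, "ry": 0, "rz": 0, "claw": 0.3}
    - {"dx": 0, "dy": 0, "dz": -0.45, "rx": 0, "ry": 0, "rz": 0, "claw": 0.3}
    - {"dx": 0, "dy": 0, "dz": -0.45, "rx": 0, "ry": 0, "rz": 0, "claw": 0.3}
    - {"dx": 0, "dy": -0.2, "dz": -0.4, "rx": 0, "ry": 0, "rz": 0, "claw": 0.3}
    - {"dx": 0, "dy": 0, "dz": 0, "rx": 0, "ry": 0, "rz": 0, "claw": 0.3}

```text
time_s: 13.1
ee_pos: [0.5315, -0.2255, 0.1988]
eef_rot: [-3.138, 0.009, 3.06]
force: [0.4, 0.1, -0.4]
grip_width: 0.0371
grip_force: 0.0
```

```bash
cat > look.py <<'E'
from seg import *
T=pose();print(T[:3,3].round(4),np.degrees(Ro.from_matrix(T[:3,:3]).as_euler("xyz")).round(1));c=viewer.camera("wrist");P=cloud(c,T)
print("blue",[r for r in rects(c["img"],P,*BLUE,(0.005,.05),200) if 20<r[3]<35])
print("white",rects(c["img"],P,*WHITE,(.009,.018),1000))
save(c,"last.png",s=1.5)
E
python3 look.py
```

```text
[ 0.5315 -0.2255  0.1988] [-179.8    0.5  175.3]
blue [(514, -271, 75, 30, -4.8, 1614, 13), (516, -237, 75, 30, -4.5, 1590, 13), (604, -209, 76, 29, -4.4, 1323, 13)]
white [(507, -356, 79, 68, -4.2, 3700, 13), (756, -263, 125, 62, 86.3, 3021, 15)]
```

Request:
step_arm:
  plan:
    - {"dx": -0.35, "dy": 0.11, "dz": 0, "rx": 0, "ry": 0, "rz": 0, "claw": 0.35}
    - {"dx": -0.36, "dy": 0.11, "dz": 0.2, "rx": 0, "ry": 0, "rz": 0, "claw": 0.35}
    - {"dx": 0, "dy": 0, "dz": 0.45, "rx": 0, "ry": 0, "rz": 0, "claw": 0.35}
    - {"dx": 0, "dy": 0, "dz": 0.45, "rx": 0, "ry": 0, "rz": 0, "claw": 0.35}
    - {"dx": 0, "dy": 0, "dz": 0.4, "rx": 0, "ry": 0, "rz": 0, "claw": 0.35}
    - {"dx": 0, "dy": 0, "dz": 0.2, "rx": 0, "ry": 0, "rz": 0, "claw": 0.35}
    - {"dx": 0, "dy": 0, "dz": 0.06, "rx": 0, "ry": 0, "rz": 0, "claw": 0.35}
    - {"dx": 0, "dy": 0, "dz": 0, "rx": 0, "ry": 0, "rz": 0, "claw": 0.35}
    - {"dx": 0, "dy": 0, "dz": 0, "rx": 0, "ry": 0, "rz": 0, "claw": 0.8}
    - {"dx": 0, "dy": 0, "dz": 0, "rx": 0, "ry": 0, "rz": 0, "claw": 0.8}
  grip_force: 20

```text
time_s: 14.15
ee_pos: [0.6047, -0.208, 0.0201]
eef_rot: [-3.139, 0.006, 3.061]
force: [-1.3, 2.2, 31.7]
grip_width: 0.0482
grip_force: 16.0
```

Request:
step_arm:
  plan:
    - {"dx": 0, "dy": 0, "dz": 0, "rx": 0, "ry": 0, "rz": 0, "claw": 0.8}
    - {"dx": 0, "dy": 0, "dz": 0, "rx": 0, "ry": 0, "rz": 0, "claw": 0.8}
    - {"dx": 0, "dy": 0, "dz": -0.3, "rx": 0, "ry": 0, "rz": 0, "claw": 0.8}
    - {"dx": 0, "dy": 0, "dz": -0.4, "rx": 0, "ry": 0, "rz": 0, "claw": 0.8}
    - {"dx": 0, "dy": 0, "dz": -0.2, "rx": 0, "ry": 0, "rz": 0, "claw": 0.8}
    - {"dx": 0, "dy": 0, "dz": 0, "rx": 0, "ry": 0, "rz": 0, "claw": 0.8}
    - {"dx": 0, "dy": 0, "dz": 0, "rx": 0, "ry": 0, "rz": 0, "claw": 0.8}

```text
time_s: 14.85
ee_pos: [0.6021, -0.2067, 0.1051]
eef_rot: [3.141, -0.002, 3.061]
force: [-0.4, -0.3, -0.7]
grip_width: 0.0337
grip_force: 20.0
```

```bash
cat > slot.py <<'E'
from go import *
# clamp origin estimate, yaw -7.5 deg
a=np.radians(-7.5); X=np.array([np.cos(a),np.sin(a)]);Y=np.array([-X[1],X[0]]);O=np.array([.5535,.247])
import sys
p=O+float(sys.argv[1])*X+float(sys.argv[2])*Y; print("target",p.round(4)); go(p[0],p[1],float(sys.argv[3]),172.5)
E
python3 slot.py .025 -.068 .11
```

```text
target [0.5694 0.1763]
d [ 0.634  3.791 -0.046] r [ 0.    -0.001  0.032] rows>= 8.0
```

Request:
step_arm:
  plan:
    - {"dx": 0.06, "dy": 0.35, "dz": 0, "rx": 0, "ry": 0, "rz": 0.01, "claw": 0.8}
    - {"dx": 0.07, "dy": 0.43, "dz": 0, "rx": 0, "ry": 0, "rz": 0.01, "claw": 0.8}
    - {"dx": 0.07, "dy": 0.43, "dz": 0, "rx": 0, "ry": 0, "rz": 0.01, "claw": 0.8}
    - {"dx": 0.07, "dy": 0.43, "dz": 0, "rx": 0, "ry": 0, "rz": 0, "claw": 0.8}
    - {"dx": 0.07, "dy": 0.43, "dz": 0, "rx": 0, "ry": 0, "rz": 0, "claw": 0.8}
    - {"dx": 0.07, "dy": 0.43, "dz": 0, "rx": 0, "ry": 0, "rz": 0, "claw": 0.8}
    - {"dx": 0.07, "dy": 0.43, "dz": 0, "rx": 0, "ry": 0, "rz": 0, "claw": 0.8}
    - {"dx": 0.07, "dy": 0.43, "dz": 0, "rx": 0, "ry": 0, "rz": 0, "claw": 0.8}
    - {"dx": 0.07, "dy": 0.4, "dz": 0, "rx": 0, "ry": 0, "rz": 0, "claw": 0.8}
    - {"dx": 0, "dy": 0, "dz": 0, "rx": 0, "ry": 0, "rz": 0, "claw": 0.8}

```text
time_s: 15.85
ee_pos: [0.5837, 0.1777, 0.1041]
eef_rot: [-3.141, -0.004, 3.018]
force: [0.2, -0.9, -1.6]
grip_width: 0.0337
grip_force: 20.0
```

Request:
step_arm:
  plan:
    - {"dx": 0, "dy": 0, "dz": 0, "rx": 0, "ry": 0, "rz": 0, "claw": 0.8}
    - {"dx": 0, "dy": 0, "dz": 0, "rx": 0, "ry": 0, "rz": 0, "claw": 0.8}

```text
time_s: 16.05
ee_pos: [0.585, 0.1726, 0.1054]
eef_rot: [-3.141, -0.002, 3.013]
force: [0.7, 0.2, -0.7]
grip_width: 0.0338
grip_force: 20.0
```

```bash
python3 slot.py .025 -.068 .0325; python3 look.py|head -2
```

```text
target [0.5694 0.1763]
d [0.158 0.018 0.729] r [-0.001 -0.001  0.001] rows>= 2.0
[0.585  0.1726 0.1054] [-1.799e+02 -1.000e-01  1.726e+02]
blue []
```

Request:
step_arm:
  plan:
    - {"dx": 0.16, "dy": 0.02, "dz": 0, "rx": 0, "ry": 0, "rz": 0, "claw": 0.8}
    - {"dx": 0, "dy": 0, "dz": 0.3, "rx": 0, "ry": 0, "rz": 0, "claw": 0.8}
    - {"dx": 0, "dy": 0, "dz": 0.25, "rx": 0, "ry": 0, "rz": 0, "claw": 0.8}
    - {"dx": 0, "dy": 0, "dz": 0.15, "rx": 0, "ry": 0, "rz": 0, "claw": 0.8}
    - {"dx": 0, "dy": 0, "dz": 0.04, "rx": 0, "ry": 0, "rz": 0, "claw": 0.8}
    - {"dx": 0, "dy": 0, "dz": 0, "rx": 0, "ry": 0, "rz": 0, "claw": 0.8}
    - {"dx": 0, "dy": 0, "dz": 0, "rx": 0, "ry": 0, "rz": 0, "claw": 0.8}

```text
time_s: 16.8
ee_pos: [0.5705, 0.1775, 0.0339]
eef_rot: [3.141, 0.001, 3.013]
force: [-0.0, -0.2, -0.1]
grip_width: 0.0339
grip_force: 20.0
```

Request:
step_arm:
  plan:
    - {"dx": 0, "dy": 0, "dz": 0, "rx": 0, "ry": 0, "rz": 0, "claw": 0.5}
    - {"dx": 0, "dy": 0, "dz": 0, "rx": 0, "ry": 0, "rz": 0, "claw": 0.5}
    - {"dx": 0, "dy": 0, "dz": -0.2, "rx": 0, "ry": 0, "rz": 0, "claw": 0.5}
    - {"dx": 0, "dy": 0, "dz": -0.4, "rx": 0, "ry": 0, "rz": 0, "claw": 0.5}
    - {"dx": 0, "dy": 0, "dz": -0.45, "rx": 0, "ry": 0, "rz": 0, "claw": 0.5}
    - {"dx": 0.3, "dy": 0, "dz": -0.35, "rx": 0, "ry": 0, "rz": 0, "claw": 0}
    - {"dx": 0.4, "dy": 0, "dz": -0.35, "rx": 0, "ry": 0, "rz": 0, "claw": 0}
    - {"dx": 0, "dy": 0, "dz": 0, "rx": 0, "ry": 0, "rz": 0, "claw": 0}
    - {"dx": 0, "dy": 0, "dz": 0, "rx": 0, "ry": 0, "rz": 0, "claw": 0}

```text
time_s: 17.7
ee_pos: [0.5028, 0.1864, 0.2068]
eef_rot: [3.141, 0.002, 3.014]
force: [-0.3, 0.1, 0.2]
grip_width: 0.0756
grip_force: 0.0
```

```bash
cat >> look.py <<'E'
a=np.radians(-7.5); X=np.array([np.cos(a),np.sin(a)]);Y=np.array([-X[1],X[0]]);O=np.array([.5535,.247])*1000
for r in rects(c["img"],P,*BLUE,(0.005,.05),200):
    d=np.array(r[:2])-O; print("clamp frame",(d@X).round(1),(d@Y).round(1),"ang",r[4]+7.5,"z",r[6])
E
python3 look.py
```

```text
[0.5028 0.1864 0.2068] [1.799e+02 1.000e-01 1.727e+02]
blue [(570, 178, 75, 29, -7.8, 1352, 22)]
white []
clamp frame 25.4 -66.3 ang -0.2999999999999998 z 22
```

View pics/last.png

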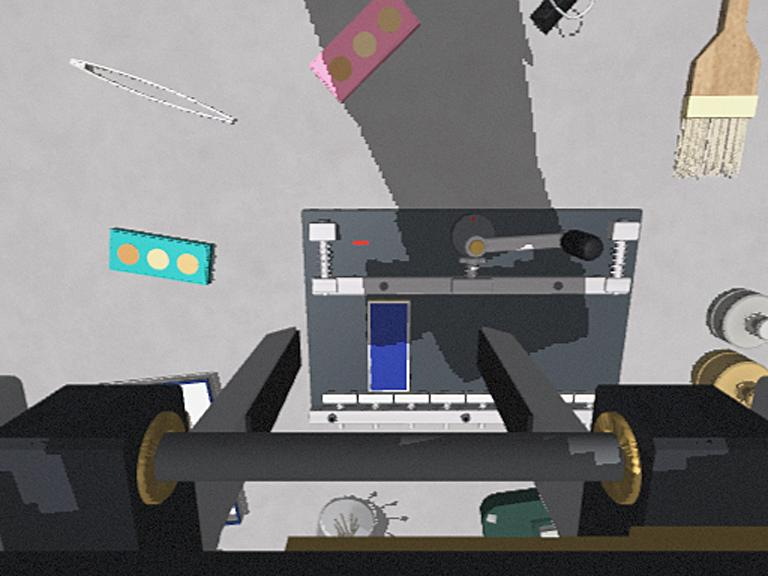

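The first blue tile lies square between the jaw (row 287 px) and the pads (398 px), centred at (388,346). Now the next one.

```bash
python3 go.py .4597 -.2325 .11 175.5
```

```text
d [-0.104 -4.207  0.955] r [-0.     0.    -0.031] rows>= 9.0
```

Request:
step_arm:
  plan:
    - {"dx": 0, "dy": -0.4, "dz": 0, "rx": 0, "ry": 0, "rz": 0, "claw": 0.5}
    - {"dx": -0.012, "dy": -0.47, "dz": 0.1, "rx": 0, "ry": 0, "rz": 0, "claw": 1}
    - {"dx": -0.012, "dy": -0.47, "dz": 0.1, "rx": 0, "ry": 0, "rz": 0, "claw": 1}
    - {"dx": -0.012, "dy": -0.47, "dz": 0.1, "rx": 0, "ry": 0, "rz": 0, "claw": 1}
    - {"dx": -0.012, "dy": -0.47, "dz": 0.1, "rx": 0, "ry": 0, "rz": 0, "claw": 1}
    - {"dx": -0.012, "dy": -0.47, "dz": 0.1, "rx": 0, "ry": 0, "rz": 0, "claw": 1}
    - {"dx": -0.012, "dy": -0.47, "dz": 0.1, "rx": 0, "ry": 0, "rz": 0, "claw": 1}
    - {"dx": -0.012, "dy": -0.47, "dz": 0.1, "rx": 0, "ry": 0, "rz": 0, "claw": 1}
    - {"dx": -0.02, "dy": -0.47, "dz": 0.1, "rx": 0, "ry": 0, "rz": 0, "claw": 1}
    - {"dx": 0, "dy": -0.05, "dz": 0.15, "rx": 0, "ry": 0, "rz": -0.031, "claw": 1}

```text
time_s: 18.75
ee_pos: [0.4586, -0.2374, 0.109]
eef_rot: [-3.142, -0.001, 3.058]
force: [0.6, 0.7, -0.6]
grip_width: 0.0068
grip_force: 0.0
```

Request:
step_arm:
  plan:
    - {"dx": 0, "dy": 0, "dz": 0, "rx": 0, "ry": 0, "rz": 0, "claw": 1}
    - {"dx": 0, "dy": 0, "dz": 0, "rx": 0, "ry": 0, "rz": 0, "claw": 1}

```text
time_s: 18.95
ee_pos: [0.4592, -0.2325, 0.1098]
eef_rot: [3.14, -0.002, 3.061]
force: [0.5, 0.2, 0.5]
grip_width: 0.0004
grip_force: 0.0
```

```bash
python3 go.py .4597 -.2325 .0235 175.5;python3 look.py|grep -v clamp
```

```text
d [-0.006 -0.001  0.863] r [ 0.001 -0.001 -0.001] rows>= 2.0
[ 0.4592 -0.2325  0.1098] [ 1.799e+02 -1.000e-01  1.754e+02]
blue [(494, -270, 37, 30, -4.5, 1076, 13)]
white [(504, -339, 72, 34, -3.9, 2333, 13), (502, -373, 72, 33, -4.2, 2443, 13)]
```

Request:
step_arm:
  plan:
    - {"dx": 0, "dy": 0, "dz": 0.35, "rx": 0, "ry": 0, "rz": 0, "claw": 1}
    - {"dx": 0, "dy": 0, "dz": 0.3, "rx": 0, "ry": 0, "rz": 0, "claw": 1}
    - {"dx": 0, "dy": 0, "dz": 0.2, "rx": 0, "ry": 0, "rz": 0, "claw": 1}
    - {"dx": 0, "dy": 0, "dz": 0, "rx": 0, "ry": 0, "rz": 0, "claw": 1}
    - {"dx": -0.1, "dy": 0, "dz": 0, "rx": 0, "ry": 0, "rz": 0, "claw": 1}
    - {"dx": -0.12, "dy": 0, "dz": 0, "rx": 0, "ry": 0, "rz": 0, "claw": 1}
    - {"dx": -0.14, "dy": 0, "dz": 0, "rx": 0, "ry": 0, "rz": 0, "claw": 1}
    - {"dx": -0.14, "dy": 0, "dz": 0, "rx": 0, "ry": 0, "rz": 0, "claw": 1}
    - {"dx": -0.14, "dy": 0, "dz": 0, "rx": 0, "ry": 0, "rz": 0, "claw": 1}
    - {"dx": -0.14, "dy": 0, "dz": 0, "rx": 0, "ry": 0, "rz": 0, "claw": 1}

```text
time_s: 20.0
ee_pos: [0.5393, -0.2389, 0.0279]
eef_rot: [-3.14, 0.003, 3.063]
force: [-0.7, 0.5, -0.4]
grip_width: 0.0009
grip_force: 0.1
```

Request:
step_arm:
  plan:
    - {"dx": -0.12, "dy": 0, "dz": 0, "rx": 0, "ry": 0, "rz": 0, "claw": 1}
    - {"dx": 0, "dy": 0, "dz": 0, "rx": 0, "ry": 0, "rz": 0, "claw": 1}
    - {"dx": 0.2, "dy": 0, "dz": 0, "rx": 0, "ry": 0, "rz": 0, "claw": 1}
    - {"dx": 0, "dy": 0, "dz": -0.4, "rx": 0, "ry": 0, "rz": 0, "claw": 0.35}
    - {"dx": 0, "dy": 0, "dz": -0.45, "rx": 0, "ry": 0, "rz": 0, "claw": 0.35}
    - {"dx": 0, "dy": 0, "dz": -0.45, "rx": 0, "ry": 0, "rz": 0, "claw": 0.35}
    - {"dx": 0, "dy": 0, "dz": -0.4, "rx": 0, "ry": 0, "rz": 0, "claw": 0.35}
    - {"dx": 0, "dy": 0, "dz": 0, "rx": 0, "ry": 0, "rz": 0, "claw": 0.35}
    - {"dx": 0, "dy": 0, "dz": 0, "rx": 0, "ry": 0, "rz": 0, "claw": 0.35}
    - {"dx": 0, "dy": 0, "dz": 0, "rx": 0, "ry": 0, "rz": 0, "claw": 0.35}

```text
time_s: 21.0
ee_pos: [0.5287, -0.2379, 0.1948]
eef_rot: [3.141, -0.001, 3.062]
force: [0.2, 0.0, -0.3]
grip_width: 0.0528
grip_force: 0.0
```

```bash
python3 look.py; python3 go.py 0.602 -.243 .0235 175.5
```

```text
[ 0.5287 -0.2379  0.1948] [ 1.800e+02 -1.000e-01  1.755e+02]
blue [(513, -271, 76, 30, -4.6, 1641, 13), (625, 14, 106, 34, 18.7, 203, 16), (603, -243, 76, 29, -5.0, 1346, 13)]
white [(507, -356, 78, 68, -4.6, 3804, 13), (747, -265, 134, 61, 87.3, 3390, 15)]
clamp frame 27.5 -518.9 ang 2.9000000000000004 z 13
clamp frame 101.3 -221.7 ang 26.2 z 16
clamp frame 113.0 -479.3 ang 2.5 z 13
d [-0.738  0.006  1.709] r [ 0.001 -0.001 -0.   ] rows>= 4.0
```

Request:
step_arm:
  plan:
    - {"dx": -0.38, "dy": 0, "dz": 0, "rx": 0, "ry": 0, "rz": 0, "claw": 0.35}
    - {"dx": -0.37, "dy": 0.01, "dz": 0.2, "rx": 0, "ry": 0, "rz": 0, "claw": 0.35}
    - {"dx": 0, "dy": 0, "dz": 0.45, "rx": 0, "ry": 0, "rz": 0, "claw": 0.35}
    - {"dx": 0, "dy": 0, "dz": 0.45, "rx": 0, "ry": 0, "rz": 0, "claw": 0.35}
    - {"dx": 0, "dy": 0, "dz": 0.4, "rx": 0, "ry": 0, "rz": 0, "claw": 0.35}
    - {"dx": 0, "dy": 0, "dz": 0.2, "rx": 0, "ry": 0, "rz": 0, "claw": 0.35}
    - {"dx": 0, "dy": 0, "dz": 0, "rx": 0, "ry": 0, "rz": 0, "claw": 0.35}
    - {"dx": 0, "dy": 0, "dz": 0, "rx": 0, "ry": 0, "rz": 0, "claw": 0.35}
    - {"dx": 0, "dy": 0, "dz": 0, "rx": 0, "ry": 0, "rz": 0, "claw": 0.8}
    - {"dx": 0, "dy": 0, "dz": 0, "rx": 0, "ry": 0, "rz": 0, "claw": 0.8}

```text
time_s: 22.05
ee_pos: [0.604, -0.2431, 0.0257]
eef_rot: [3.142, -0.0, 3.062]
force: [0.2, -0.7, 0.1]
grip_width: 0.0487
grip_force: 0.0
```

Request:
step_arm:
  plan:
    - {"dx": 0, "dy": 0, "dz": 0, "rx": 0, "ry": 0, "rz": 0, "claw": 0.8}
    - {"dx": 0, "dy": 0, "dz": 0, "rx": 0, "ry": 0, "rz": 0, "claw": 0.8}
    - {"dx": 0, "dy": 0, "dz": 0, "rx": 0, "ry": 0, "rz": 0, "claw": 0.8}
    - {"dx": 0, "dy": 0, "dz": -0.3, "rx": 0, "ry": 0, "rz": 0, "claw": 0.8}
    - {"dx": 0, "dy": 0, "dz": -0.4, "rx": 0, "ry": 0, "rz": 0, "claw": 0.8}
    - {"dx": 0, "dy": 0, "dz": -0.2, "rx": 0, "ry": 0, "rz": 0.032, "claw": 0.8}
    - {"dx": 0, "dy": 0, "dz": 0, "rx": 0, "ry": 0, "rz": 0, "claw": 0.8}
    - {"dx": 0, "dy": 0, "dz": 0, "rx": 0, "ry": 0, "rz": 0, "claw": 0.8}
    - {"dx": 0, "dy": 0, "dz": 0, "rx": 0, "ry": 0, "rz": 0, "claw": 0.8}

```text
time_s: 22.95
ee_pos: [0.6034, -0.2429, 0.114]
eef_rot: [3.141, -0.002, 3.013]
force: [0.2, -0.4, -0.7]
grip_width: 0.0335
grip_force: 20.0
```

```bash
python3 slot.py .025 0 .11
```

```text
target [0.5783 0.2437]
d [0.873 4.794 0.046] r [ 0.    -0.002  0.001] rows>= 10.0
```

Request:
step_arm:
  plan:
    - {"dx": 0.08, "dy": 0.4, "dz": 0, "rx": 0, "ry": 0, "rz": 0, "claw": 0.8}
    - {"dx": 0.08, "dy": 0.45, "dz": 0, "rx": 0, "ry": 0, "rz": 0, "claw": 0.8}
    - {"dx": 0.08, "dy": 0.45, "dz": 0, "rx": 0, "ry": 0, "rz": 0, "claw": 0.8}
    - {"dx": 0.08, "dy": 0.45, "dz": 0, "rx": 0, "ry": 0, "rz": 0, "claw": 0.8}
    - {"dx": 0.08, "dy": 0.45, "dz": 0, "rx": 0, "ry": 0, "rz": 0, "claw": 0.8}
    - {"dx": 0.08, "dy": 0.45, "dz": 0, "rx": 0, "ry": 0, "rz": 0, "claw": 0.8}
    - {"dx": 0.08, "dy": 0.45, "dz": 0, "rx": 0, "ry": 0, "rz": 0, "claw": 0.8}
    - {"dx": 0.08, "dy": 0.45, "dz": 0, "rx": 0, "ry": 0, "rz": 0, "claw": 0.8}
    - {"dx": 0.08, "dy": 0.45, "dz": 0, "rx": 0, "ry": 0, "rz": 0, "claw": 0.8}
    - {"dx": 0.08, "dy": 0.45, "dz": 0, "rx": 0, "ry": 0, "rz": 0, "claw": 0.8}

```text
time_s: 23.95
ee_pos: [0.5813, 0.2101, 0.1143]
eef_rot: [-3.141, -0.002, 3.013]
force: [-0.2, -1.5, 0.5]
grip_width: 0.0336
grip_force: 20.0
```

Request:
step_arm:
  plan:
    - {"dx": 0.07, "dy": 0.34, "dz": 0, "rx": 0, "ry": 0, "rz": 0, "claw": 0.8}
    - {"dx": 0, "dy": 0, "dz": 0, "rx": 0, "ry": 0, "rz": 0, "claw": 0.8}
    - {"dx": 0, "dy": 0, "dz": 0, "rx": 0, "ry": 0, "rz": 0, "claw": 0.8}
    - {"dx": 0, "dy": 0, "dz": 0, "rx": 0, "ry": 0, "rz": 0, "claw": 0.8}

```text
time_s: 24.35
ee_pos: [0.5795, 0.242, 0.1149]
eef_rot: [-3.141, -0.001, 3.012]
force: [0.6, -0.2, 0.1]
grip_width: 0.0338
grip_force: 20.0
```

```bash
python3 slot.py .025 0 .034
```

```text
target [0.5783 0.2437]
d [0.013 0.016 0.809] r [-0.    -0.001  0.001] rows>= 2.0
```

Request:
step_arm:
  plan:
    - {"dx": 0.01, "dy": 0.01, "dz": 0.3, "rx": 0, "ry": 0, "rz": 0, "claw": 0.8}
    - {"dx": 0, "dy": 0, "dz": 0.25, "rx": 0, "ry": 0, "rz": 0, "claw": 0.8}
    - {"dx": 0, "dy": 0, "dz": 0.2, "rx": 0, "ry": 0, "rz": 0, "claw": 0.8}
    - {"dx": 0, "dy": 0, "dz": 0.055, "rx": 0, "ry": 0, "rz": 0, "claw": 0.8}
    - {"dx": 0, "dy": 0, "dz": 0, "rx": 0, "ry": 0, "rz": 0, "claw": 0.8}
    - {"dx": 0, "dy": 0, "dz": 0, "rx": 0, "ry": 0, "rz": 0, "claw": 0.8}

```text
time_s: 24.95
ee_pos: [0.5791, 0.2433, 0.0356]
eef_rot: [3.141, 0.0, 3.011]
force: [-0.6, -0.4, -0.6]
grip_width: 0.0337
grip_force: 20.0
```

Request:
step_arm:
  plan:
    - {"dx": 0, "dy": 0, "dz": 0, "rx": 0, "ry": 0, "rz": 0, "claw": 0.5}
    - {"dx": 0, "dy": 0, "dz": 0, "rx": 0, "ry": 0, "rz": 0, "claw": 0.5}
    - {"dx": 0, "dy": 0, "dz": -0.2, "rx": 0, "ry": 0, "rz": 0, "claw": 0.5}
    - {"dx": 0, "dy": 0, "dz": -0.4, "rx": 0, "ry": 0, "rz": 0, "claw": 0.5}
    - {"dx": 0, "dy": 0, "dz": -0.45, "rx": 0, "ry": 0, "rz": 0, "claw": 0.5}
    - {"dx": 0.3, "dy": 0, "dz": -0.35, "rx": 0, "ry": 0, "rz": 0, "claw": 0}
    - {"dx": 0.4, "dy": 0, "dz": -0.35, "rx": 0, "ry": 0, "rz": 0, "claw": 0}
    - {"dx": 0, "dy": 0, "dz": 0, "rx": 0, "ry": 0, "rz": 0, "claw": 0}
    - {"dx": 0, "dy": 0, "dz": 0, "rx": 0, "ry": 0, "rz": 0, "claw": 0}
    - {"dx": 0, "dy": 0, "dz": 0, "rx": 0, "ry": 0, "rz": 0, "claw": 0}

```text
time_s: 25.95
ee_pos: [0.5119, 0.2526, 0.207]
eef_rot: [-3.141, -0.001, 3.012]
force: [-0.3, 0.1, 0.1]
grip_width: 0.0833
grip_force: 0.0
```

```bash
python3 look.py; python3 go.py .4575 -.2665 .11 172.5
```

```text
[0.5119 0.2526 0.207 ] [-1.800e+02 -1.000e-01  1.726e+02]
blue [(569, 178, 76, 30, -7.6, 1360, 22), (578, 244, 77, 30, -8.0, 1363, 22)]
white []
clamp frame 24.4 -66.4 ang -0.09999999999999964 z 22
clamp frame 24.7 0.2 ang -0.5 z 22
d [-0.134 -5.216  0.973] r [-0.001 -0.001  0.001] rows>= 11.0
```

Request:
step_arm:
  plan:
    - {"dx": 0, "dy": -0.4, "dz": 0, "rx": 0, "ry": 0, "rz": 0, "claw": 0.5}
    - {"dx": -0.014, "dy": -0.48, "dz": 0.1, "rx": 0, "ry": 0, "rz": 0, "claw": 1}
    - {"dx": -0.014, "dy": -0.48, "dz": 0.1, "rx": 0, "ry": 0, "rz": 0, "claw": 1}
    - {"dx": -0.014, "dy": -0.48, "dz": 0.1, "rx": 0, "ry": 0, "rz": 0, "claw": 1}
    - {"dx": -0.014, "dy": -0.48, "dz": 0.1, "rx": 0, "ry": 0, "rz": 0, "claw": 1}
    - {"dx": -0.014, "dy": -0.48, "dz": 0.1, "rx": 0, "ry": 0, "rz": 0, "claw": 1}
    - {"dx": -0.014, "dy": -0.48, "dz": 0.1, "rx": 0, "ry": 0, "rz": 0, "claw": 1}
    - {"dx": -0.014, "dy": -0.48, "dz": 0.1, "rx": 0, "ry": 0, "rz": 0, "claw": 1}
    - {"dx": -0.014, "dy": -0.48, "dz": 0.1, "rx": 0, "ry": 0, "rz": 0, "claw": 1}
    - {"dx": -0.014, "dy": -0.48, "dz": 0.1, "rx": 0, "ry": 0, "rz": 0, "claw": 1}

```text
time_s: 27.0
ee_pos: [0.4625, -0.2191, 0.1166]
eef_rot: [3.141, -0.002, 3.012]
force: [0.7, 0.7, -0.3]
grip_width: 0.0144
grip_force: 0.0
```

Request:
step_arm:
  plan:
    - {"dx": 0, "dy": -0.48, "dz": 0.07, "rx": 0, "ry": 0, "rz": 0, "claw": 1}
    - {"dx": 0, "dy": 0, "dz": 0, "rx": 0, "ry": 0, "rz": -0.032, "claw": 1}
    - {"dx": 0, "dy": 0, "dz": 0, "rx": 0, "ry": 0, "rz": 0, "claw": 1}
    - {"dx": 0, "dy": 0, "dz": 0, "rx": 0, "ry": 0, "rz": 0, "claw": 1}
    - {"dx": 0, "dy": 0, "dz": 0, "rx": 0, "ry": 0, "rz": 0, "claw": 1}

```text
time_s: 27.5
ee_pos: [0.4573, -0.2638, 0.1109]
eef_rot: [3.141, -0.0, 3.062]
force: [1.0, 1.3, -0.4]
grip_width: 0.0006
grip_force: 0.0
```

```bash
python3 go.py .4575 -.2666 .0235 175.5
```

```text
d [-0.005 -0.028  0.874] r [ 0. -0. -0.] rows>= 2.0
```

Request:
step_arm:
  plan:
    - {"dx": 0, "dy": -0.03, "dz": 0.35, "rx": 0, "ry": 0, "rz": 0, "claw": 1}
    - {"dx": 0, "dy": 0, "dz": 0.3, "rx": 0, "ry": 0, "rz": 0, "claw": 1}
    - {"dx": 0, "dy": 0, "dz": 0.22, "rx": 0, "ry": 0, "rz": 0, "claw": 1}
    - {"dx": 0, "dy": 0, "dz": 0, "rx": 0, "ry": 0, "rz": 0, "claw": 1}
    - {"dx": -0.1, "dy": 0, "dz": 0, "rx": 0, "ry": 0, "rz": 0, "claw": 1}
    - {"dx": -0.12, "dy": 0, "dz": 0, "rx": 0, "ry": 0, "rz": 0, "claw": 1}
    - {"dx": -0.14, "dy": 0, "dz": 0, "rx": 0, "ry": 0, "rz": 0, "claw": 1}
    - {"dx": -0.14, "dy": 0, "dz": 0, "rx": 0, "ry": 0, "rz": 0, "claw": 1}
    - {"dx": -0.14, "dy": 0, "dz": 0, "rx": 0, "ry": 0, "rz": 0, "claw": 1}
    - {"dx": -0.14, "dy": 0, "dz": 0, "rx": 0, "ry": 0, "rz": 0, "claw": 1}

```text
time_s: 28.5
ee_pos: [0.5365, -0.2736, 0.0261]
eef_rot: [-3.14, 0.002, 3.063]
force: [-0.6, -0.5, 0.4]
grip_width: 0.0005
grip_force: 0.1
```

Request:
step_arm:
  plan:
    - {"dx": -0.12, "dy": 0, "dz": 0, "rx": 0, "ry": 0, "rz": 0, "claw": 1}
    - {"dx": 0, "dy": 0, "dz": 0, "rx": 0, "ry": 0, "rz": 0, "claw": 1}
    - {"dx": 0.2, "dy": 0, "dz": 0, "rx": 0, "ry": 0, "rz": 0, "claw": 1}
    - {"dx": 0, "dy": 0, "dz": -0.4, "rx": 0, "ry": 0, "rz": 0, "claw": 0.35}
    - {"dx": 0, "dy": 0, "dz": -0.45, "rx": 0, "ry": 0, "rz": 0, "claw": 0.35}
    - {"dx": 0, "dy": 0, "dz": -0.45, "rx": 0, "ry": 0, "rz": 0, "claw": 0.35}
    - {"dx": 0, "dy": 0, "dz": -0.4, "rx": 0, "ry": 0, "rz": 0, "claw": 0.35}
    - {"dx": 0, "dy": 0, "dz": 0, "rx": 0, "ry": 0, "rz": 0, "claw": 0.35}
    - {"dx": 0, "dy": 0, "dz": 0, "rx": 0, "ry": 0, "rz": 0, "claw": 0.35}
    - {"dx": 0, "dy": 0, "dz": 0, "rx": 0, "ry": 0, "rz": 0, "claw": 0.35}

```text
time_s: 29.5
ee_pos: [0.5261, -0.2726, 0.1934]
eef_rot: [3.141, -0.001, 3.062]
force: [0.2, 0.2, -0.6]
grip_width: 0.0533
grip_force: 0.0
```

```bash
python3 look.py|grep -v clamp; python3 go.py 0.602 -.277 .0235 175.5
```

```text
[ 0.5261 -0.2726  0.1934] [ 1.800e+02 -1.000e-01  1.755e+02]
blue [(599, -278, 76, 29, -4.6, 1368, 13)]
white [(507, -356, 79, 68, -4.5, 3823, 13), (746, -265, 134, 61, 87.0, 3418, 15)]
d [-0.763  0.014  1.694] r [ 0.001 -0.001 -0.   ] rows>= 4.0
```

Request:
step_arm:
  plan:
    - {"dx": -0.37, "dy": 0, "dz": 0, "rx": 0, "ry": 0, "rz": 0, "claw": 0.35}
    - {"dx": -0.37, "dy": 0, "dz": 0.2, "rx": 0, "ry": 0, "rz": 0, "claw": 0.35}
    - {"dx": 0, "dy": 0, "dz": 0.45, "rx": 0, "ry": 0, "rz": 0, "claw": 0.35}
    - {"dx": 0, "dy": 0, "dz": 0.45, "rx": 0, "ry": 0, "rz": 0, "claw": 0.35}
    - {"dx": 0, "dy": 0, "dz": 0.4, "rx": 0, "ry": 0, "rz": 0, "claw": 0.35}
    - {"dx": 0, "dy": 0, "dz": 0.19, "rx": 0, "ry": 0, "rz": 0, "claw": 0.35}
    - {"dx": 0, "dy": 0, "dz": 0, "rx": 0, "ry": 0, "rz": 0, "claw": 0.35}
    - {"dx": 0, "dy": 0, "dz": 0, "rx": 0, "ry": 0, "rz": 0, "claw": 0.35}
    - {"dx": 0, "dy": 0, "dz": 0, "rx": 0, "ry": 0, "rz": 0, "claw": 0.8}
    - {"dx": 0, "dy": 0, "dz": 0, "rx": 0, "ry": 0, "rz": 0, "claw": 0.8}

```text
time_s: 30.55
ee_pos: [0.6002, -0.2787, 0.0249]
eef_rot: [3.141, -0.0, 3.062]
force: [1.1, -0.1, 0.1]
grip_width: 0.0484
grip_force: 0.0
```

Request:
step_arm:
  plan:
    - {"dx": 0, "dy": 0, "dz": 0, "rx": 0, "ry": 0, "rz": 0, "claw": 0.8}
    - {"dx": 0, "dy": 0, "dz": 0, "rx": 0, "ry": 0, "rz": 0, "claw": 0.8}
    - {"dx": 0, "dy": 0, "dz": 0, "rx": 0, "ry": 0, "rz": 0, "claw": 0.8}
    - {"dx": 0, "dy": 0, "dz": -0.3, "rx": 0, "ry": 0, "rz": 0, "claw": 0.8}
    - {"dx": 0, "dy": 0, "dz": -0.4, "rx": 0, "ry": 0, "rz": 0, "claw": 0.8}
    - {"dx": 0, "dy": 0, "dz": -0.2, "rx": 0, "ry": 0, "rz": 0.032, "claw": 0.8}
    - {"dx": 0, "dy": 0, "dz": 0, "rx": 0, "ry": 0, "rz": 0, "claw": 0.8}
    - {"dx": 0, "dy": 0, "dz": 0, "rx": 0, "ry": 0, "rz": 0, "claw": 0.8}
    - {"dx": 0, "dy": 0, "dz": 0, "rx": 0, "ry": 0, "rz": 0, "claw": 0.8}

```text
time_s: 31.45
ee_pos: [0.5998, -0.2785, 0.1134]
eef_rot: [3.141, -0.002, 3.013]
force: [-0.2, -0.6, -0.3]
grip_width: 0.0336
grip_force: 20.0
```

```bash
python3 slot.py .025 .068 .11
```

```text
target [0.5872 0.3112]
d [0.881 5.831 0.041] r [ 0.001 -0.001  0.001] rows>= 12.0
```

Request:
step_arm:
  plan:
    - {"dx": 0.07, "dy": 0.41, "dz": 0, "rx": 0, "ry": 0, "rz": 0, "claw": 0.8}
    - {"dx": 0.07, "dy": 0.46, "dz": 0, "rx": 0, "ry": 0, "rz": 0, "claw": 0.8}
    - {"dx": 0.07, "dy": 0.46, "dz": 0, "rx": 0, "ry": 0, "rz": 0, "claw": 0.8}
    - {"dx": 0.07, "dy": 0.46, "dz": 0, "rx": 0, "ry": 0, "rz": 0, "claw": 0.8}
    - {"dx": 0.07, "dy": 0.46, "dz": 0, "rx": 0, "ry": 0, "rz": 0, "claw": 0.8}
    - {"dx": 0.07, "dy": 0.46, "dz": 0, "rx": 0, "ry": 0, "rz": 0, "claw": 0.8}
    - {"dx": 0.07, "dy": 0.46, "dz": 0, "rx": 0, "ry": 0, "rz": 0, "claw": 0.8}
    - {"dx": 0.07, "dy": 0.46, "dz": 0, "rx": 0, "ry": 0, "rz": 0, "claw": 0.8}
    - {"dx": 0.07, "dy": 0.46, "dz": 0, "rx": 0, "ry": 0, "rz": 0, "claw": 0.8}
    - {"dx": 0.07, "dy": 0.46, "dz": 0, "rx": 0, "ry": 0, "rz": 0, "claw": 0.8}

```text
time_s: 32.45
ee_pos: [0.5888, 0.1832, 0.1137]
eef_rot: [-3.141, -0.002, 3.013]
force: [0.5, -0.4, 0.2]
grip_width: 0.0336
grip_force: 20.0
```

Request:
step_arm:
  plan:
    - {"dx": 0.07, "dy": 0.46, "dz": 0, "rx": 0, "ry": 0, "rz": 0, "claw": 0.8}
    - {"dx": 0.07, "dy": 0.46, "dz": 0, "rx": 0, "ry": 0, "rz": 0, "claw": 0.8}
    - {"dx": 0.04, "dy": 0.36, "dz": 0, "rx": 0, "ry": 0, "rz": 0, "claw": 0.8}
    - {"dx": 0, "dy": 0, "dz": 0, "rx": 0, "ry": 0, "rz": 0, "claw": 0.8}
    - {"dx": 0, "dy": 0, "dz": 0, "rx": 0, "ry": 0, "rz": 0, "claw": 0.8}
    - {"dx": 0, "dy": 0, "dz": 0, "rx": 0, "ry": 0, "rz": 0, "claw": 0.8}

```text
time_s: 33.05
ee_pos: [0.5883, 0.3096, 0.1143]
eef_rot: [-3.141, -0.001, 3.012]
force: [0.2, -0.1, 0.5]
grip_width: 0.0339
grip_force: 20.0
```

```bash
python3 slot.py .025 .068 .034
```

```text
target [0.5872 0.3112]
d [0.012 0.015 0.803] r [-0.001 -0.001  0.001] rows>= 2.0
```

Request:
step_arm:
  plan:
    - {"dx": 0.01, "dy": 0.01, "dz": 0.3, "rx": 0, "ry": 0, "rz": 0, "claw": 0.8}
    - {"dx": 0, "dy": 0, "dz": 0.25, "rx": 0, "ry": 0, "rz": 0, "claw": 0.8}
    - {"dx": 0, "dy": 0, "dz": 0.2, "rx": 0, "ry": 0, "rz": 0, "claw": 0.8}
    - {"dx": 0, "dy": 0, "dz": 0.05, "rx": 0, "ry": 0, "rz": 0, "claw": 0.8}
    - {"dx": 0, "dy": 0, "dz": 0, "rx": 0, "ry": 0, "rz": 0, "claw": 0.8}
    - {"dx": 0, "dy": 0, "dz": 0, "rx": 0, "ry": 0, "rz": 0, "claw": 0.8}

```text
time_s: 33.65
ee_pos: [0.5879, 0.311, 0.0356]
eef_rot: [3.141, 0.0, 3.011]
force: [-0.2, -0.0, -0.0]
grip_width: 0.0334
grip_force: 20.0
```

Request:
step_arm:
  plan:
    - {"dx": 0, "dy": 0, "dz": 0, "rx": 0, "ry": 0, "rz": 0, "claw": 0.5}
    - {"dx": 0, "dy": 0, "dz": 0, "rx": 0, "ry": 0, "rz": 0, "claw": 0.5}
    - {"dx": 0, "dy": 0, "dz": -0.2, "rx": 0, "ry": 0, "rz": 0, "claw": 0.5}
    - {"dx": 0, "dy": 0, "dz": -0.4, "rx": 0, "ry": 0, "rz": 0, "claw": 0.5}
    - {"dx": 0, "dy": 0, "dz": -0.45, "rx": 0, "ry": 0, "rz": 0, "claw": 0.5}
    - {"dx": 0.3, "dy": 0, "dz": -0.35, "rx": 0, "ry": 0, "rz": 0, "claw": 0.3}
    - {"dx": 0.4, "dy": -0.3, "dz": -0.35, "rx": 0, "ry": 0, "rz": 0, "claw": 0}
    - {"dx": 0, "dy": -0.3, "dz": 0, "rx": 0, "ry": 0, "rz": 0, "claw": 0}
    - {"dx": 0, "dy": 0, "dz": 0, "rx": 0, "ry": 0, "rz": 0, "claw": 0}
    - {"dx": 0, "dy": 0, "dz": 0, "rx": 0, "ry": 0, "rz": 0, "claw": 0}

```text
time_s: 34.65
ee_pos: [0.5183, 0.2656, 0.2043]
eef_rot: [3.141, 0.001, 3.011]
force: [-1.6, -0.3, 0.7]
grip_width: 0.0834
grip_force: 0.0
```

```bash
python3 look.py; cp pics/last.png pics/w5.png; python3 go.py .492 .3250 .0605 172.5; python3 - <<'E'
from seg import *
T=pose();c=viewer.camera("wrist");P=cloud(c,T)
m=(P[...,2]>.06)&(P[...,2]<.085)&(P[...,0]>.44)&(P[...,0]<.54)&(P[...,1]>.28)&(P[...,1]<.37)
q=P[m];print(len(q),q.mean(0).round(4),q.min(0).round(4),q.max(0).round(4))
c=viewer.camera("top");P=cloud(c);print("och",rects(c["img"],P,*OCH,(-.01,.05),100)); print(rects(c["img"],P,*BLUE,(-.01,.05),100)); print(rects(c["img"],P,*WHITE,(.009,.018),400))
E
```

```text
[0.5183 0.2656 0.2043] [180.    0.  172.5]
blue [(570, 179, 77, 30, -6.9, 1023, 22), (578, 244, 76, 29, -7.5, 1390, 22), (588, 312, 76, 30, -7.5, 1379, 22)]
white []
clamp frame 25.2 -65.3 ang 0.5999999999999996 z 22
clamp frame 24.7 0.2 ang 0.0 z 22
clamp frame 25.7 68.9 ang 0.0 z 22
d [0.338 0.55  1.433] r [0.    0.    0.001] rows>= 4.0
282 [0.4951 0.3227 0.0729] [0.4874 0.3149 0.0603] [0.5052 0.3323 0.0771]
och [(648, -33, 74, 27, -7.4, 206, 13), (523, -510, 44, 16, 11.3, 109, 30)]
[(605, 309, 29, 29, -3.0, 115, 22), (576, 244, 73, 28, -8.6, 157, 22), (567, 178, 72, 28, -7.3, 286, 22)]
[(799, -274, 207, 132, -7.3, 3178, 14), (785, -381, 204, 45, -7.6, 584, 15), (504, -357, 77, 66, -4.5, 665, 13)]
```

View pics/w5.png

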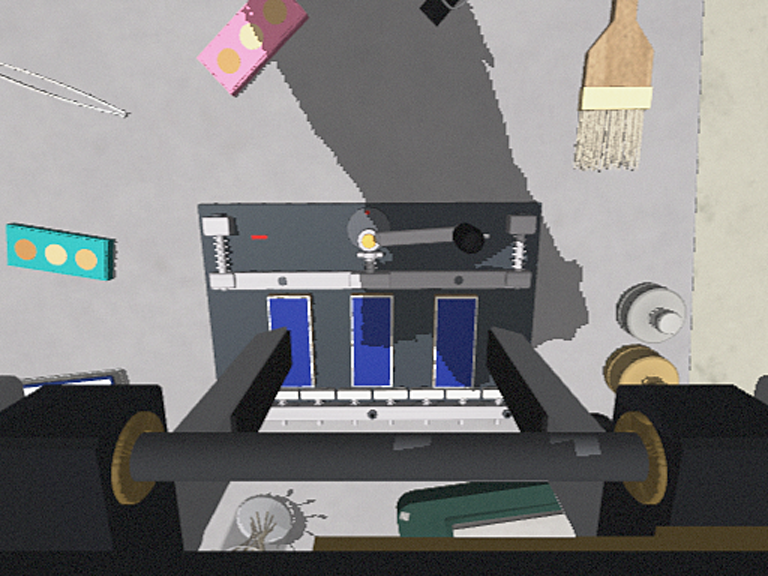

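All three blue tiles lie square between the jaw (280 px) and the pads (395 px), at x = 290, 372 and 455 px, and the handle is at (468,238). Next I swing the lever to the high point.

Request:
step_arm:
  plan:
    - {"dx": 0.16, "dy": 0.27, "dz": 0, "rx": 0, "ry": 0, "rz": 0, "claw": 0.5}
    - {"dx": 0.16, "dy": 0.27, "dz": 0, "rx": 0, "ry": 0, "rz": 0, "claw": 0.5}
    - {"dx": 0, "dy": 0, "dz": 0.3, "rx": 0, "ry": 0, "rz": 0, "claw": 0.5}
    - {"dx": 0, "dy": 0, "dz": 0.3, "rx": 0, "ry": 0, "rz": 0, "claw": 0.5}
    - {"dx": 0, "dy": 0, "dz": 0.3, "rx": 0, "ry": 0, "rz": 0, "claw": 0.5}
    - {"dx": 0, "dy": 0, "dz": 0.3, "rx": 0, "ry": 0, "rz": 0, "claw": 0.5}
    - {"dx": 0, "dy": 0, "dz": 0.22, "rx": 0, "ry": 0, "rz": 0, "claw": 0.5}
    - {"dx": 0, "dy": 0, "dz": 0, "rx": 0, "ry": 0, "rz": 0, "claw": 0.5}
    - {"dx": 0, "dy": 0, "dz": 0, "rx": 0, "ry": 0, "rz": 0, "claw": 0.5}
  grip_force: 12

```text
time_s: 35.7
ee_pos: [0.4936, 0.3239, 0.062]
eef_rot: [-3.141, -0.0, 3.013]
force: [0.4, 0.2, 0.8]
grip_width: 0.0468
grip_force: 0.0
```

Request:
step_arm:
  plan:
    - {"dx": 0, "dy": 0, "dz": 0, "rx": 0, "ry": 0, "rz": 0, "claw": 0.9}
    - {"dx": 0, "dy": 0, "dz": 0, "rx": 0, "ry": 0, "rz": 0, "claw": 0.9}
    - {"dx": 0, "dy": 0, "dz": 0, "rx": 0, "ry": 0, "rz": 0, "claw": 0.9}
    - {"dx": 0, "dy": 0, "dz": 0, "rx": 0, "ry": 0, "rz": 0, "claw": 0.9}
    - {"dx": 0, "dy": 0, "dz": 0, "rx": 0, "ry": 0, "rz": 0, "claw": 0.9}

```text
time_s: 36.2
ee_pos: [0.4937, 0.3241, 0.0624]
eef_rot: [3.14, 0.001, 3.012]
force: [0.6, 4.0, 1.7]
grip_width: 0.0176
grip_force: 12.0
```

Request:
step_arm:
  plan:
    - {"dx": 0.055, "dy": -0.006, "dz": 0, "rx": 0, "ry": 0, "rz": 0, "claw": 0.9}
    - {"dx": 0.108, "dy": -0.025, "dz": 0, "rx": 0, "ry": 0, "rz": 0, "claw": 0.9}
    - {"dx": 0.102, "dy": -0.042, "dz": 0, "rx": 0, "ry": 0, "rz": 0, "claw": 0.9}
    - {"dx": 0.093, "dy": -0.058, "dz": 0, "rx": 0, "ry": 0, "rz": 0, "claw": 0.9}
    - {"dx": 0.155, "dy": -0.155, "dz": 0, "rx": 0, "ry": 0, "rz": 0, "claw": 0.9}
    - {"dx": 0.1, "dy": -0.195, "dz": 0, "rx": 0, "ry": 0, "rz": 0, "claw": 0.9}
    - {"dx": 0.024, "dy": -0.216, "dz": 0, "rx": 0, "ry": 0, "rz": 0, "claw": 0.9}
    - {"dx": 0, "dy": 0, "dz": 0, "rx": 0, "ry": 0, "rz": 0, "claw": 0.9}

```text
time_s: 37.0
ee_pos: [0.4201, 0.2612, 0.0622]
eef_rot: [-3.141, -0.002, 3.011]
force: [-10.5, -0.5, 8.8]
grip_width: 0.0175
grip_force: 12.0
```

Request:
step_arm:
  plan:
    - {"dx": -0.034, "dy": -0.216, "dz": 0, "rx": 0, "ry": 0, "rz": 0, "claw": 0.9}
    - {"dx": -0.1, "dy": -0.195, "dz": 0, "rx": 0, "ry": 0, "rz": 0, "claw": 0.9}
    - {"dx": -0.155, "dy": -0.155, "dz": 0, "rx": 0, "ry": 0, "rz": 0, "claw": 0.9}
    - {"dx": -0.093, "dy": -0.058, "dz": 0, "rx": 0, "ry": 0, "rz": 0, "claw": 0.9}
    - {"dx": -0.102, "dy": -0.042, "dz": 0, "rx": 0, "ry": 0, "rz": 0, "claw": 0.9}
    - {"dx": -0.108, "dy": -0.025, "dz": 0, "rx": 0, "ry": 0, "rz": 0, "claw": 0.9}
    - {"dx": -0.108, "dy": -0.009, "dz": 0, "rx": 0, "ry": 0, "rz": 0, "claw": 0.9}
    - {"dx": 0, "dy": 0, "dz": 0, "rx": 0, "ry": 0, "rz": 0, "claw": 0.9}
    - {"dx": 0, "dy": 0, "dz": 0, "rx": 0, "ry": 0, "rz": 0, "claw": 0.9}
    - {"dx": 0, "dy": 0, "dz": 0, "rx": 0, "ry": 0, "rz": 0, "claw": 0.9}

```text
time_s: 38.0
ee_pos: [0.4823, 0.1846, 0.0623]
eef_rot: [3.141, 0.002, 3.012]
force: [4.7, 4.6, 0.5]
grip_width: 0.0179
grip_force: 12.0
```

Request:
step_arm:
  plan:
    - {"dx": 0, "dy": 0, "dz": 0, "rx": 0, "ry": 0, "rz": 0, "claw": 0.5}
    - {"dx": 0, "dy": 0, "dz": 0, "rx": 0, "ry": 0, "rz": 0, "claw": 0.5}
    - {"dx": 0, "dy": 0, "dz": 0, "rx": 0, "ry": 0, "rz": 0, "claw": 0.5}
    - {"dx": 0, "dy": 0, "dz": -0.2, "rx": 0, "ry": 0, "rz": 0, "claw": 0.5}
    - {"dx": 0, "dy": 0, "dz": -0.4, "rx": 0, "ry": 0, "rz": 0, "claw": 0.5}
    - {"dx": 0, "dy": 0, "dz": -0.4, "rx": 0, "ry": 0, "rz": 0, "claw": 0.2}
    - {"dx": -0.1, "dy": 0.35, "dz": -0.4, "rx": 0, "ry": 0, "rz": 0, "claw": 0}
    - {"dx": -0.2, "dy": 0.4, "dz": 0, "rx": 0, "ry": 0, "rz": 0, "claw": 0}
    - {"dx": 0, "dy": 0, "dz": 0, "rx": 0, "ry": 0, "rz": 0, "claw": 0}
    - {"dx": 0, "dy": 0, "dz": 0, "rx": 0, "ry": 0, "rz": 0, "claw": 0}

```text
time_s: 39.0
ee_pos: [0.5196, 0.2523, 0.1978]
eef_rot: [-3.14, -0.002, 3.013]
force: [0.0, -1.0, 0.6]
grip_width: 0.0836
grip_force: 0.0
```

```bash
python3 look.py; cp pics/last.png pics/w6.png; python3 - <<'E'
from seg import *
T=pose();c=viewer.camera("wrist");P=cloud(c,T)
m=(P[...,2]>.06)&(P[...,2]<.085)&(P[...,0]>.44)&(P[...,0]<.54)&(P[...,1]>.14)&(P[...,1]<.23)
q=P[m];print(len(q),q.min(0).round(4),q.max(0).round(4))
E
```

```text
[0.5196 0.2523 0.1978] [-1.799e+02 -1.000e-01  1.726e+02]
blue [(575, 178, 77, 30, -7.5, 1394, 22), (583, 245, 76, 29, -8.0, 1401, 22), (591, 312, 76, 30, -7.1, 1339, 22)]
white []
clamp frame 30.3 -65.6 ang 0.0 z 22
clamp frame 29.5 1.9 ang -0.5 z 22
clamp frame 28.7 69.3 ang 0.40000000000000036 z 22
295 [0.4764 0.1758 0.0601] [0.4941 0.1934 0.0771]
```

View pics/w6.png

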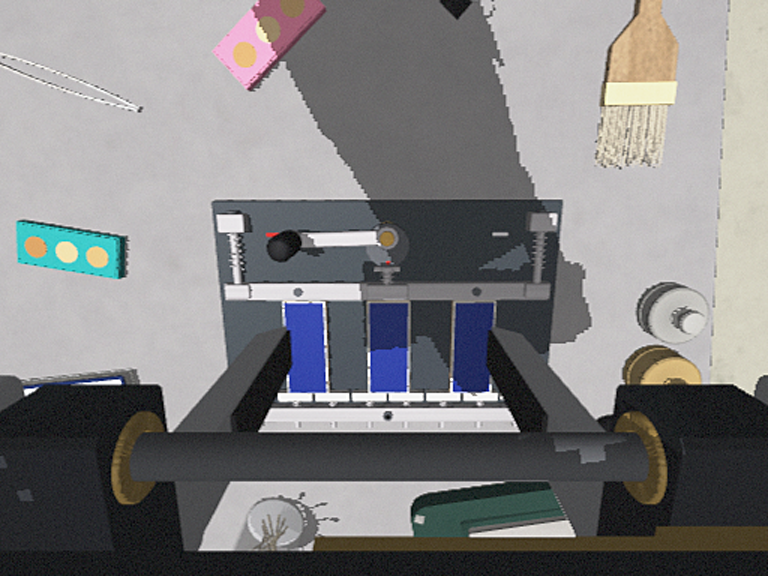

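The lever is on the red side (handle at (284,245)), and the jaw touches all three blue tiles, which are pressed onto the pads. I'll do a last top check of the tray and white tiles, then hand in.

```bash
python3 - <<'E'
from seg import *
from station import hand_in
c=viewer.camera("top");P=cloud(c);o=rects(c["img"],P,*OCH,(-.01,.05),100);print(o,rects(c["img"],P,*WHITE,(.009,.018),400))
if any(abs(r[0]-650)<15 and abs(r[1]+34)<15 for r in o): print(hand_in())
E
```

```text
[(649, -33, 74, 27, -7.9, 205, 13), (523, -511, 44, 15, 15.7, 118, 31)] [(798, -275, 207, 132, -7.5, 3170, 14), (783, -394, 203, 71, -8.9, 664, 15), (504, -357, 78, 66, -3.7, 674, 13)]
the job is handed in; nothing more can be done
None
```

The job is handed in, but no verdict came back: by the cameras, the ochre tile lies flat in the white tray, all three blue tiles are square and clamped with the cam within about 0.06 rad of its high point, and the white tiles have not moved.

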